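# Load a stack of steel coupons into a bench scanner and set its count wheel

## Robot

A 6-joint arm with a two-finger parallel gripper is mounted at the origin on the work surface. World frame = base frame: x ahead of the robot, y to its left, z up, the work surface at z = 0. Lengths are in m, angles in rad, forces in N, time in s.
With the tool pointing down it reaches from about 0.375 to 0.9 m from the base axis. Payload 3.1 kg.
Tool frame: the origin (TCP) lies between the finger pads; the fingertips stand 19 mm ahead of it and the grasp point (between the pads) is the TCP; z points along the fingers, y is the line along which they close (so a half turn about z gives the same grasp; the last joint's range is limited). The gripper opens to 87 mm and grips with 3 to 60 N. Pads are 19 mm wide; open, the fingers measure 117 mm over their backs; the gripper's body (75 mm by 190 mm) begins 51 mm behind the grasp point.
Start: joints at [-1.448, 0.527, 1.433, -0, 1.181, -0.178], TCP at [0.185, -0.597, 0.242] pointing down, gripper open.
Joint ranges: [-3.08, 3.08], [-0.75, 2.2], [0.22, 2.44], [-1.43, 4.57], [0, 2.65], [-2.85, 2.85]. Speed limits (rad/s): [2.79, 2.79, 3.14, 3.14, 3.14, 3.14].

## Interface

Orientations are given as a unit quaternion [x, y, z, w].
In Python, from rig import robot, camera, camera_info, hand_in gives the robot as it stands.
- The arm moves only by the shell command python3 -m handwheel 'ROWS' [FORCE]. ROWS is a JSON object of lists of equal length, an entry for each row: "hand": the opening, from 0 (shut) to 1 (fully open); "translation": the shift along the world's x, y, z in mm, a list of three; "turn": the turn, a rotation vector about the world's x, y, z in rad, a list of three. In form: {"hand": [hand, ...], "translation": [[tx, ty, tz], ...], "turn": [[ax, ay, az], ...]}. A call has 1 to 12 rows; each row is the pose to reach, as a shift and turn from the pose commanded when the call began; what a row does not reach only later rows make up. A row lasts 1/12 s, in which the tool goes at most 41.7 mm and 7.16 degrees, less where a joint would pass 70% of its speed; a pose out of reach is approached as far as the arm can. A call with a gripper value outside its range is refused whole. The fingers move at their own pace and stop on an object; FORCE is the grip in N (left out, the last holds). Time passes only in rows, so rows that repeat a pose let the fingers close. It gives the time, the measured TCP pose, the force, the opening and the grip force at its end, in the units of the state.
- robot.get_obs(): the state, without advancing time (a new reading comes with each control period).
- camera(name): name is "scene" or "side" or "wrist"; returns (picture, depth): 420x560x3 uint8, red, green, blue; 420x560 float32, m along the optical axis (not along the pixel's ray), 0 where there is no reading.
- camera_info(name): a dict with "vertical_fov" (degrees; the focal length in pixels is half the picture's height over the tangent of half this angle, whatever the lens; pixels are square), "cx", "cy" (the principal point, pixels), "k1" (the pictures are not rectified: a ray, as slopes to the right and down, at radius r is drawn at 1 + k1 r^2 times it, then the intrinsics apply), "world_from_camera" (4x4, takes a point from camera to world coordinates). Camera axes: x right, y down, z forward; pixel columns grow to the right and rows downward; lengths in m; the calibration is good to about 2 mm. A picture is of the moment at which its call begins: read the wrist's pose just before it. camera_info takes no time and is no camera call; for the wrist camera it gives the pose at the moment of the call.
- hand_in(): hands the job in; it is judged then, once.
The state is a dict: "time": time; "q": joint angles; "joint_velocities": joint speeds; "joint_torque": joint torques, N m; "position": TCP position; "tool_rot": TCP orientation; "ft_force": force on the tool from outside, world axes, zero at the start; "moment": the same for the moment, N m; "grip_width": finger opening in m; "grip_force": force on a finger pad.
Only numpy, scipy, OpenCV 4.12 (cv2) and the standard library are available. Lean on these libraries where they do the work, as an engineer would, in place of code of your own. Each camera call takes 0.05 s, during which the arm holds its last target. There are 200 camera calls.

## Task

Load all the steel test coupons from the blue mat into the scanner's loading bay, flat in one stack with their long edges along the control console, tap the stack from its open sides until it is square and flush against both walls of the bay's corner, and stand the brass follower weight lengthwise on the middle of it. Roll the knurled thumbwheel, click by click, until its pointer shows the number of coupons loaded (one tick per coupon, counted from the long zero tick). When all of that is right, press the start key fully down, and do not disturb the other things on the bench.

Things in the scene. Friction and masses are not known exactly. Their poses are not given: they have to be found in the camera images.
- coupon1: Steel test coupon, a flat plate 80 x 40 x 6 mm (x, y, z), 0.15 kg, with a dark 7 mm mounting hole near each end of its long axis x. Origin: centre of its underside. Lies flat on the mat at the start. Three to five of the five coupons are there.
- coupon2: Steel test coupon, a flat plate 80 x 40 x 6 mm (x, y, z), 0.15 kg, with a dark 7 mm mounting hole near each end of its long axis x. Origin: centre of its underside. Lies flat on the mat at the start. Three to five of the five coupons are there.
- coupon3: Steel test coupon, a flat plate 80 x 40 x 6 mm (x, y, z), 0.15 kg, with a dark 7 mm mounting hole near each end of its long axis x. Origin: centre of its underside. Lies flat on the mat at the start. Three to five of the five coupons are there.
- coupon4: Steel test coupon, a flat plate 80 x 40 x 6 mm (x, y, z), 0.15 kg, with a dark 7 mm mounting hole near each end of its long axis x. Origin: centre of its underside. Lies flat on the mat at the start. Three to five of the five coupons are there.
- coupon5: Steel test coupon, a flat plate 80 x 40 x 6 mm (x, y, z), 0.15 kg, with a dark 7 mm mounting hole near each end of its long axis x. Origin: centre of its underside. Lies flat on the mat at the start. Three to five of the five coupons are there.
- weight: Brass follower weight, about 0.33 kg: a flat foot 70 x 34 x 14 mm (x, y, z), a stem of 10 mm diameter on its middle, and on that a black ball knob of 24 mm diameter whose centre is 52 mm above the underside. Origin: centre of the underside. Starts upright on top of the scanner's housing.
- feeder: The cream coloured scanner, fixed to the bench. Origin: the inner corner of its loading bay, at bench level; x points away from the robot into the machine, y to the left, z up. The bay's flat floor is 8 mm above the bench over x -170..0, y 0..130 mm, open at the near side (-x) and the left side (+y), with walls only at x = 0 and y = 0.
- housing_top (a point): Middle of the housing's top. The housing is the box beyond the bay: scanner frame x 0..170, y -200..130 mm, its top 58 mm above the bench. Its front face at x = 0 is the bay's far wall, with the feed slot low in it.
- console_top (a point): Middle of the control console's top. The console is the box to the right of the bay: scanner frame x -65..0, y -200..0 mm, top 45 mm above the bench. Its side at y = 0 is the bay's right wall. Wheel, pointer scale and start key are on its top.
- stack_place (a point): Point on the bay floor under the centre of the squared stack (scanner frame x = -40, y = 20, z = 8 mm): a squared coupon has its long axis along the scanner's x and its centre here.
- wheel (a joint): Angle (rad) of the knurled thumbwheel, one click every 0.5236 rad (30 degrees): 0 at zero, 6 clicks at most, end stops there. A spring settles it at the nearest click; 1 to 2 N along the rim moves it on. It grows as the top of the wheel is rolled away from the robot (+x of the scanner). Starts at 0 or 1 click.
- wheel_top (a point): Top of the thumbwheel's rim, in the middle of its width. 60 mm in diameter over its twenty 1.5 mm high ridges, 14 mm wide, axle along the scanner's y, standing 12 mm proud of the console's top. 45 mm to its right (-y) a white pointer slides past seven ticks 8 mm apart, one per click, away from the robot as the count grows; the long tick nearest the robot is zero.
- start_key (a joint): Travel (m) of the round white start key: 0 up, 0.005 fully down; springs back, 5 N when fully down.
- start_key_top (a point): Middle of the top of the start key, 26 mm in diameter, in a 42 mm black collar on the console's top, 105 mm to the right (-y) of the wheel; the key is pressed straight down.
- mat: Blue drying mat, 260 x 280 x 2 mm (x, y, z), fixed, on which the coupons lie. Origin: centre of its underside.
- reagent_bottle: Bystander: clear bottle, 64 mm in diameter, 190 mm high. Origin: centre of its underside.
- sample_jar: Bystander: glass jar with a white lid, 72 mm in diameter, 100 mm high. Origin: centre of its underside.
- beaker: Bystander: glass beaker, 60 mm in diameter, 75 mm high. Origin: centre of its underside.
- vial: Bystander: small amber vial, 26 mm in diameter, 50 mm high, on top of the scanner's housing. Origin: centre of its underside.
- petri_dish: Bystander: glass dish, 80 mm in diameter, 14 mm high. Origin: centre of its underside.
- brush: Bystander: cleaning brush, 170 mm long, lying on the bench. Origin: middle of its underside.
Mind the look-alikes: they are no part of the job. Leave any purple look-alike of the coupon4 alone.

How it is judged:
By the outcome, as a careful person would: the job done as asked, in the order asked, and still so for the second after the job is handed in, with the robot touching nothing.
Of coupon1, coupon2, coupon3, coupon4, coupon5 only 3 to 5 are there at a start; the rules pass over those that are not, and their reading is None.
At some moment in a run one of weight may be knocked a few centimetres aside while the robot is not near it.
Once in a run the grip may slacken for a moment while it holds something.
It also fails if it takes over 210 s, if anything falls off the work surface, if the arm or the gripper's body presses on something with over 40 N, if the wrist force passes 120 N, or if a joint passes its speed limit or range.

## Working session

There is one attempt and no reset: what is moved stays moved. The work goes in short steps, Python scripts to look and compute and a shell command to move; the robot and the scene stay as the last step left them, time stands still between calls to the robot, and variables do not carry over. Pictures are saved under pics/ and viewed, at most 14 in all, crops included, and the job is handed in when it is done.

```bash
ls; mkdir -p pics
python3 - <<'E'
from rig import robot,camera,camera_info
import cv2,numpy as np
o=robot.get_obs();print(o)
for n in["scene","side","wrist"]:
    i=camera_info(n);p,d=camera(n);print(n,i)
    np.savez(f"pics/{n}0.npz",p=p,d=d,T=np.array(i["world_from_camera"]))
    cv2.imwrite(f"pics/{n}0.png",p[:,:,::-1])
E
```

```text
pics
{'time': 0.0, 'q': array([-1.44849969e+00,  5.28476862e-01,  1.43393299e+00, -3.84332648e-05,
        1.18137470e+00, -1.78523360e-01]), 'joint_velocities': array([ 0.00324626,  0.00060386, -0.00253113,  0.00103381,  0.00198385,
       -0.00105328]), 'joint_torque': array([-5.16946620e-04, -4.40038097e+01, -1.76590472e+01,  6.30117743e-02,
        5.82283689e-02, -1.74608685e-04]), 'position': array([ 0.18510651, -0.59622064,  0.24055526]), 'tool_rot': array([ 9.88708036e-01,  1.49850655e-01,  1.30439304e-05, -1.09601572e-03]), 'ft_force': array([-0.49294103,  0.07113307, -0.03268102]), 'moment': array([-0.01015099,  0.00380417,  0.00625062]), 'grip_force': 0.0, 'grip_width': 0.08693709285978862}
scene {'vertical_fov': 55.26949979622992, 'cx': 285.24371540395913, 'cy': 207.91047899517284, 'k1': -0.03789229134301234, 'world_from_camera': array([[-7.25534602e-01,  5.20036355e-01, -4.50734657e-01,
         9.81808951e-01],
       [ 6.88185385e-01,  5.48874798e-01, -4.74486388e-01,
         5.24432639e-01],
       [ 6.46722227e-04, -6.54445296e-01, -7.56109077e-01,
         9.122396
[... 172 characters left out ...]
0.21023650747347, 'k1': -0.0307543277173941, 'world_from_camera': array([[-0.70701083, -0.42199618,  0.56749882, -0.29434077],
       [-0.70684763,  0.3962436 , -0.5859671 ,  0.86383567],
       [ 0.0224081 , -0.81542028, -0.57843552,  0.91464481],
       [ 0.        ,  0.        ,  0.        ,  1.        ]])}
wrist {'vertical_fov': 68.25045232213301, 'cx': 275.89152289170835, 'cy': 214.72536758291565, 'k1': -0.04826187693158142, 'world_from_camera': array([[ 0.2973228 , -0.92321676, -0.24345422,  0.25137533],
       [-0.95477582, -0.28789756, -0.07428407, -0.57469551],
       [-0.00150957,  0.25453055, -0.96706356,  0.38419117],
       [ 0.        ,  0.        ,  0.        ,  1.        ]])}
```

View pics/scene0.png

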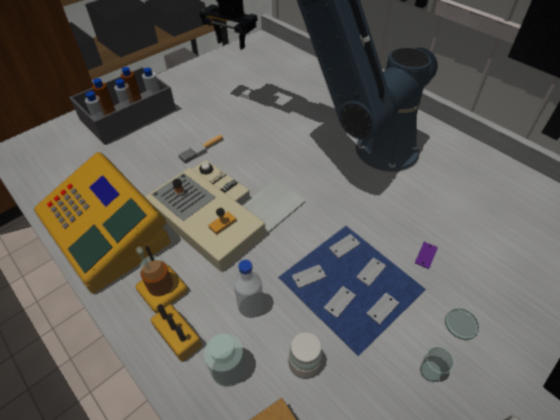

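View pics/side0.png

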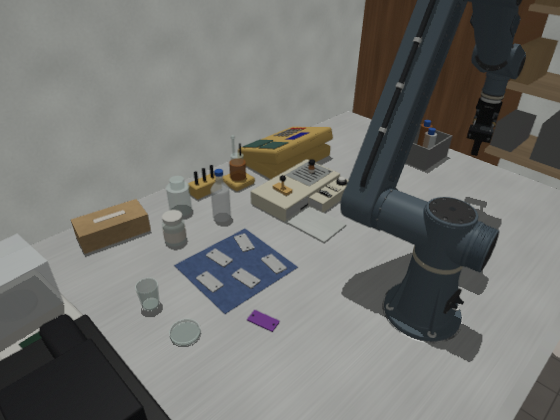

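Five coupons lie on the mat: scene px (345,245), (309,275), (371,271), (340,302), (383,308). The purple decoy is at (426,255), off the mat. The weight is at (221,220) and the vial at (178,185), both on the housing. The bay is the pale plate near (280,210).

```bash
cat > h.py <<'E'
import numpy as np,cv2
from rig import robot,camera,camera_info
def K(i):
    f=210/np.tan(np.radians(i["vertical_fov"]/2)); return f
def rays(i,uv):
    uv=np.asarray(uv,float).reshape(-1,2);f=K(i)
    m=np.array([[f,0,i["cx"]],[0,f,i["cy"]],[0,0,1]])
    n=cv2.undistortPoints(uv[:,None],m,np.array([i["k1"],0,0,0,0]),None,None)[:,0] if 0 else None
    d=(uv-[i["cx"],i["cy"]])/f;s=d.copy()
    for _ in range(20): s=d/(1+i["k1"]*(s**2).sum(1,keepdims=True))
    return np.c_[s,np.ones(len(s))]
def onplane(i,uv,z):
    T=np.array(i["world_from_camera"]);r=rays(i,uv)@T[:3,:3].T;o=T[:3,3]
    return o+r*((z-o[2])/r[:,2:])
def cloud(i,d):
    T=np.array(i["world_from_camera"]);h,w=d.shape
    uv=np.stack(np.meshgrid(np.arange(w),np.arange(h)),-1).reshape(-1,2)
    P=(rays(i,uv)*d.reshape(-1,1))@T[:3,:3].T+T[:3,3]
    P[d.ravel()==0]=np.nan
    return P.reshape(h,w,3)
def project(i,P):
    T=np.array(i["world_from_camera"]);c=(np.asarray(P).reshape(-1,3)-T[:3,3])@T[:3,:3]
    s=c[:,:2]/c[:,2:];s=s*(1+i["k1"]*(s**2).sum(1,keepdims=True))
    return s*K(i)+[i["cx"],i["cy"]]
def rect(P):
    (c,(a,b),t)=cv2.minAreaRect((np.asarray(P)[:,:2]*1000).astype(np.float32))
    if a<b:a,b,t=b,a,t+90
    return np.round(c,1),round(a,1),round(b,1),round((t+90)%180-90,1)
def coupons(i,p,z,box=None):
    hsv=cv2.cvtColor(p,cv2.COLOR_RGB2HSV);blue=cv2.inRange(hsv,(105,100,30),(125,255,255))
    n,l,s,c=cv2.connectedComponentsWithStats(blue)
    k=1+s[1:,4].argmax();mk=(l==k).astype(np.uint8)
    cs,_=cv2.findContours(mk,cv2.RETR_EXTERNAL,cv2.CHAIN_APPROX_NONE)
    hull=cv2.convexHull(max(cs,key=len));m=np.zeros_like(mk);cv2.fillConvexPoly(m,hull,1)
    g=((m>0)&(hsv[...,1]<90)&(hsv[...,2]>110)).astype(np.uint8)
    g=cv2.morphologyEx(g,cv2.MORPH_CLOSE,np.ones((3,3)))
    out=[]
    for c in cv2.findContours(g,cv2.RETR_EXTERNAL,cv2.CHAIN_APPROX_NONE)[0]:
        if cv2.contourArea(c)>100: out.append(rect(onplane(i,c[:,0],z)))
    return out,rect(onplane(i,hull[:,0],.002))
E
python3 - <<'E'
from h import *
for n in["scene","side"]:
    i=camera_info(n);z=np.load(f"pics/{n}0.npz");p,d=z["p"],z["d"]
    o,m=coupons(i,p,.008);print(n,"mat",m)
    for x in o:print(x)
    C=cloud(i,d);np.save(f"pics/{n}C.npy",C)
    s=np.s_[150:270,140:320] if n=="scene" else np.s_[140:250,230:370]
    Q=C[s].reshape(-1,3);col=p[s].reshape(-1,3);
    hh,e=np.histogram(Q[:,2],np.arange(-.004,.13,.004));print(dict(zip((e[:-1]*1000).round().astype(int),hh)))
    t=Q[(abs(Q[:,2]-.058)<.004)];print("housing",rect(t),len(t))
    t=Q[(abs(Q[:,2]-.045)<.003)];print("console",rect(t),len(t))
    t=Q[(abs(Q[:,2]-.008)<.003)];print("floor",rect(t),len(t))
E
python3 -c "
import cv2
a=cv2.imread('pics/scene0.png')[155:270,140:310];b=cv2.imread('pics/side0.png')[150:245,245:355]
cv2.imwrite('pics/a.png',cv2.hconcat([cv2.resize(a,(444,300),interpolation=2),cv2.resize(b,(347,300),interpolation=2)]))"
```

```text
scene mat (array([492.4, 256.9]), 274.7, 255.3, 88.0)
(array([491.3, 356.8]), 80.0, 40.1, -0.1)
(array([554.8, 271. ]), 79.4, 40.8, 5.8)
(array([558.1, 166.8]), 80.8, 40.4, -18.3)
(array([428.6, 269.8]), 81.1, 40.8, 5.4)
(array([416.3, 167. ]), 79.2, 40.6, -7.2)
{np.int64(-4): np.int64(3038), np.int64(0): np.int64(6768), np.int64(4): np.int64(1158), np.int64(8): np.int64(1299), np.int64(12): np.int64(259), np.int64(16): np.int64(210), np.int64(20): np.int64(146), np.int64(24): np.int64(103), np.int64(28): np.int64(120), np.int64(32): np.int64(129), np.int64(36): np.int64(122), np.int64(40): np.int64(172), np.int64(44): np.int64(625), np.int64(48): np.int64(368), np.int64(52): np.int64(288), np.int64(56): np.int64(3001), np.int64(60): np.int64(1781), np.int64(64): np.int64(83), np.int64(68): np.int64(113), np.int64(72): np.int64(205), np.int64(76): np.int64(32), np.int64(80): np.int64(46), np.int64(84): np.int64(42), np.int64(88): np.int64(39), np.int64(92): np.int64(54), np.int64(96): np.int64(57), np.int64(100): np.int64(47), np.int64(104): np.int64(50), np.int64(108): np.int64(76),
[... 991 characters left out ...]
p.int64(56): np.int64(1232), np.int64(60): np.int64(537), np.int64(64): np.int64(93), np.int64(68): np.int64(100), np.int64(72): np.int64(106), np.int64(76): np.int64(83), np.int64(80): np.int64(71), np.int64(84): np.int64(95), np.int64(88): np.int64(103), np.int64(92): np.int64(146), np.int64(96): np.int64(129), np.int64(100): np.int64(102), np.int64(104): np.int64(110), np.int64(108): np.int64(120), np.int64(112): np.int64(102), np.int64(116): np.int64(104), np.int64(120): np.int64(115), np.int64(124): np.int64(96)}
housing (array([ 710.4, -183.6]), 463.2, 428.6, -33.0) 1868
console (array([ 704.2, -196.2]), 460.0, 444.6, -33.2) 625
floor (array([ 693.2, -230.9]), 874.2, 511.6, -53.2) 1431
```

View pics/a.png

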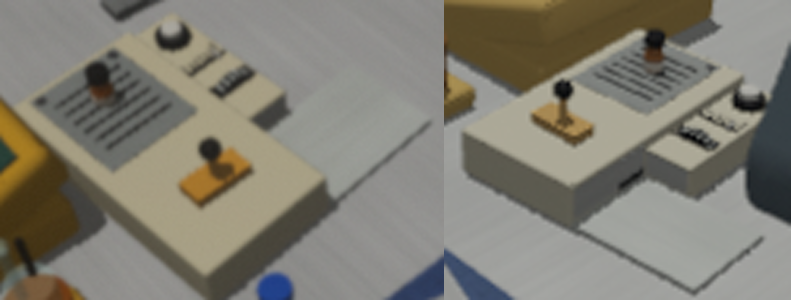

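The housing top's front-left corner is at about scene px (266,224), back-left about (220,258) and front-right about (192,168). The weight's foot lies near px (223,222), with its long axis roughly across the scanner.

Run:
```python
from h import *
for n in["scene","side"]:
    i=camera_info(n);z=np.load(f"pics/{n}0.npz");p=z["p"];C=np.load(f"pics/{n}C.npy")
    P=C.reshape(-1,3)
    hsv=cv2.cvtColor(p,cv2.COLOR_RGB2HSV).reshape(-1,3)
    t=P
    m=(abs(P[:,2]-.058)<.006)&(P[:,0]>.4)&(P[:,0]<.95)&(P[:,1]<.12)&(P[:,1]>-.4)
    g=m.reshape(420,560).astype(np.uint8);g=cv2.morphologyEx(g,cv2.MORPH_OPEN,np.ones((3,3)))
    nn,l,s,c=cv2.connectedComponentsWithStats(g)
    seed={"scene":(205,235),"side":(290,205)}[n]
    k=1+s[1:,4].argmax();print(n,s[k],c[k])
    cs=max(cv2.findContours((l==k).astype(np.uint8),cv2.RETR_EXTERNAL,cv2.CHAIN_APPROX_NONE)[0],key=len)
    print(" housing",rect(onplane(i,cs[:,0],.058)))
    # floor: z 4..12
    m=(abs(P[:,2]-.008)<.005)&(P[:,0]>.35)&(P[:,0]<.7)&(P[:,1]<.12)&(P[:,1]>-.3)
    g=m.reshape(420,560).astype(np.uint8);g=cv2.morphologyEx(g,cv2.MORPH_OPEN,np.ones((3,3)))
    nn,l,s,c=cv2.connectedComponentsWithStats(g);k=1+s[1:,4].argmax();print(n,s[k],c[k])
    cs=max(cv2.findContours((l==k).astype(np.uint8),cv2.RETR_EXTERNAL,cv2.CHAIN_APPROX_NONE)[0],key=len)
    print(" floor",rect(onplane(i,cs[:,0],.008)))
    # orange weight & knob
    for (lo,hi,zz) in[((8,120,60),(25,255,255),.072)]:
        g=cv2.inRange(hsv.reshape(420,560,3),lo,hi)
        nn,l,s,c=cv2.connectedComponentsWithStats(g)
        for k in range(1,nn):
            if s[k,4]>60:
                cs=max(cv2.findContours((l==k).astype(np.uint8),cv2.RETR_EXTERNAL,cv2.CHAIN_APPROX_NONE)[0],key=len)
                r=rect(onplane(i,cs[:,0],zz));
                if r[1]<120:print(" orange",c[k],r)
i=camera_info("scene");print(onplane(i,[[265.6,224],[220.4,258.4],[191.7,168.4]],.058))
i=camera_info("side");o=np.array([245,150]);s=110/347
print("side",onplane(i,[o+np.array([570,188])[0:]*0+np.array([(570-444)*s,188*s]),o+[(465-444)*s,133*s],o+[(745-444)*s,75*s]],.058))
```

```text
scene [ 145  169  120   92 4863] [204.38350812 213.23586264]
 housing (array([ 645.9, -169. ]), 334.0, 172.7, -85.8)
scene [ 242  180   63   50 1576] [273.14086294 203.71637056]
 floor (array([458.6, -83.2]), 158.2, 137.4, 2.9)
 orange [212.93150685 140.75342466] (array([ 451.9, -374. ]), 65.6, 18.1, 0.0)
 orange [221.88118812 222.17491749] (array([638.7, -83.6]), 72.1, 40.4, 2.9)
 orange [275.82388664 412.30364372] (array([853.9, 356.2]), 84.4, 36.5, -43.4)
side [ 252  160   87   50 1868] [295.01820128 184.51552463]
 housing (array([ 641.8, -165.4]), 335.3, 174.2, -85.9)
side [ 283  205   63   37 1182] [314.89086294 223.16751269]
 floor (array([469.5, -80.5]), 185.5, 143.7, 2.4)
 orange [282.25396825 188.53968254] (array([632.6, -80.5]), 79.0, 46.7, -13.3)
[[ 0.55126683 -0.00638436  0.058     ]
 [ 0.70916905 -0.00184327  0.058     ]
 [ 0.57118188 -0.32726171  0.058     ]]
side [[ 0.54615393 -0.0092048   0.058     ]
 [ 0.70544292  0.00123121  0.058     ]
 [ 0.56862356 -0.33786763  0.058     ]]
```

```bash
python3 -m handwheel '{"hand":[1,1,1,1,1,1,1,1,1,1,1,1],"translation":[[25,35,10],[50,75,20],[75,115,30],[100,155,40],[125,195,50],[150,235,58],[175,270,58],[200,305,58],[225,340,58],[250,375,58],[275,410,58],[290,440,58]],"turn":[[0,0,-0.02],[0,0,-0.04],[0,0,-0.06],[0,0,-0.08],[0,0,-0.1],[0,0,-0.12],[0,0,-0.14],[0,0,-0.16],[0,0,-0.18],[0,0,-0.2],[0,0,-0.22],[0,0,-0.229]]}' 20
python3 -m handwheel '{"hand":[1,1,1,1,1,1],"translation":[[15,20,0],[25,37,0],[25,37,0],[25,37,0],[25,37,0],[25,37,0]],"turn":[[0,0,0],[0,0,0],[0,0,0],[0,0,0],[0,0,0],[0,0,0]]}'
python3 - <<'E'
from h import *
i=camera_info("wrist");p,d=camera("wrist");cv2.imwrite("pics/w1.png",p[:,:,::-1])
np.savez("pics/w1.npz",p=p,d=d,T=np.array(i["world_from_camera"]))
C=cloud(i,d);np.save("pics/w1C.npy",C)
g=(abs(C[...,2]-.058)<.004).astype(np.uint8);g=cv2.morphologyEx(g,cv2.MORPH_OPEN,np.ones((3,3)))
nn,l,s,c=cv2.connectedComponentsWithStats(g);k=1+s[1:,4].argmax();print(s[k],c[k])
cs=max(cv2.findContours((l==k).astype(np.uint8),cv2.RETR_EXTERNAL,cv2.CHAIN_APPROX_NONE)[0],key=len)
print(" housing",rect(onplane(i,cs[:,0],.058)))
E
```

```text
time: 1.15
position: [0.4591, -0.1832, 0.2996]
tool_rot: [0.999, 0.035, 0.0, 0.0]
ft_force: [0.5, -1.0, -0.1]
grip_width: 0.0869
grip_force: 0.0
time: 1.65
position: [0.4825, -0.1488, 0.2994]
tool_rot: [0.999, 0.035, -0.0, 0.0]
ft_force: [0.1, -0.1, -0.1]
grip_width: 0.0871
grip_force: 0.0
[  159     0   292   129 32693] [305.60361545  64.45566329]
 housing (array([ 630.7, -170.1]), 328.1, 141.1, -85.5)
```

View pics/w1.png

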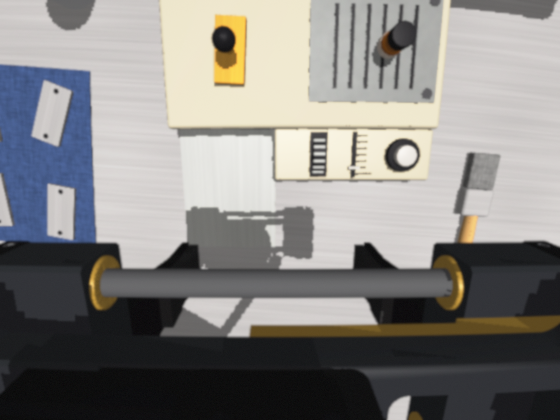

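The view is from above: image up is +x, image left is +y. The housing front edge is at row ~127 (cols 167–437) and the console's left edge at col ~275 (rows 128–180). The wheel is at (319,154), the pointer scale at col ~360 and the key at (403,155). The weight is at (230,50), its long axis along x.

Run:
```python
from h import *
z=np.load("pics/w1.npz");p=z["p"];i=camera_info("wrist");i["world_from_camera"]=z["T"];print(z["T"][:3,3])
hsv=cv2.cvtColor(p,cv2.COLOR_RGB2HSV);
cream=((hsv[...,1]>35)&(hsv[...,1]<110)&(hsv[...,0]>15)&(hsv[...,0]<40)&(hsv[...,2]>150))
def fit(uv,z_):
    P=onplane(i,uv,z_)[:,:2]*1000;v=cv2.fitLine(P.astype(np.float32),cv2.DIST_HUBER,0,.01,.01).ravel();return v
fe=[(c,np.where(cream[100:135,c])[0].max()+100.5) for c in range(180,268)]
le=[(np.where(cream[r,140:200])[0].min()+139.5,r) for r in range(10,120)]
ce=[(np.where(cream[r,265:300])[0].min()+264.5,r) for r in range(140,176)]
ne=[(c,np.where(cream[150:200,c])[0].max()+150.5) for c in range(282,420)]
for nm,u,zz in(("front",fe,.058),("left",le,.058),("console",ce,.045),("near",ne,.045)):
    v=fit(u,zz);print(nm,u[0],u[-1],v,"yaw",np.degrees(np.arctan2(v[1],v[0])))
F=fit(fe,.058);Cn=fit(ce,.045)
A=np.array([[F[0],-Cn[0]],[F[1],-Cn[1]]]);t=np.linalg.solve(A,Cn[2:]-F[2:]);O=F[2:]+t[0]*F[:2];print("corner",O)
th=np.arctan2(-F[0]*np.sign(F[1]) ,F[1]*np.sign(F[1]));print("yaw",np.degrees(th))
R=np.array([[np.cos(th),-np.sin(th)],[np.sin(th),np.cos(th)]])
loc=lambda u,zz:((onplane(i,u,zz)[:,:2]*1000-O)@R).round(1)
print("left wall corner local",loc([le[-1],le[0]],.058))
print("wheel",loc([[319,154]],.057),"key",loc([[403,155]],.05), "near",loc([ne[0],ne[-1]],.045))
g=cv2.inRange(hsv,(15,150,120),(25,255,255));g[:, :200]=0;g[:,260:]=0;g[100:]=0
cs=max(cv2.findContours(g,cv2.RETR_EXTERNAL,cv2.CHAIN_APPROX_NONE)[0],key=len)
print("weight",rect(onplane(i,cs[:,0],.072)))
print(coupons(i,p,.008)[0])
for n in["scene"]:
    C=np.load("pics/sceneC.npy")
    for a in[(285,248),(352,306),(352,223),(325,437)]:print(C[a[0],a[1]])
cv2.imwrite("pics/b.png",cv2.resize(p[125:185,270:440,::-1],(680,240),interpolation=2))
```

```text
[ 0.55177023 -0.14253394  0.4428099 ]
front (180, np.float64(127.5)) (267, np.float64(127.5)) [ 6.686673e-02 -9.977619e-01  5.538075e+02 -7.539103e+01] yaw -86.165955
left (np.float64(159.5), 10) (np.float64(167.5), 119) [ 9.9705815e-01  7.6649107e-02  6.1109680e+02 -8.0095062e+00] yaw 4.395982
console (np.float64(274.5), 140) (np.float64(274.5), 175) [ 9.9751985e-01  7.0385583e-02  5.2266577e+02 -1.4311781e+02] yaw 4.0361342
near (282, np.float64(179.5)) (419, np.float64(179.5)) [ 7.4213713e-02 -9.9724233e-01  5.0279596e+02 -2.6819519e+02] yaw -85.74395
corner [ 558.1784  -140.61203]
yaw 3.834042
left wall corner local [[ 10.  128.3]
 [128.8 129.4]]
wheel [[-31.  -54.8]] key [[ -31.7 -162. ]] near [[ -64.5   -9.9]
 [ -63.2 -188.6]]
weight (array([637. , -85.7]), 69.5, 32.5, 0.6)
[(array([418.6, 167.9]), 84.3, 45.1, -7.2), (array([429.4, 250.7]), 84.5, 22.6, -9.0), (array([558.7, 168. ]), 83.7, 45.2, -18.7)]
[0.73283534 0.14382018 0.13648661]
[0.7358142  0.32767566 0.10043147]
[0.86388536 0.2219991  0.12952934]
[ 0.42871444  0.4761569  -0.00098777]
```

View pics/b.png

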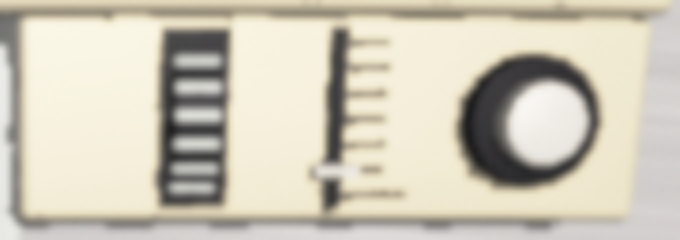

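The pointer stands one short tick past the long zero tick, so the wheel starts at 1 click and needs 4 more. I use a scanner corner of (557.5,-140) mm and a yaw of 4.1°. The first coupon is C at (558,167), -18.5°.

```bash
python3 -m handwheel '{"hand":[0.7,0.7,0.7,0.7,0.7,0.7,0.7,0.7,0.7,0.7,0.7,0.7],"translation":[[8,34,-24],[16,68,-48],[24,102,-72],[32,136,-96],[40,170,-120],[48,204,-144],[56,238,-168],[64,272,-192],[72,300,-210],[76,316,-219],[76,316,-219],[76,316,-219]],"turn":[[0,0,-0.04],[0,0,-0.08],[0,0,-0.12],[0,0,-0.16],[0,0,-0.2],[0,0,-0.24],[0,0,-0.28],[0,0,-0.32],[0,0,-0.36],[0,0,-0.391],[0,0,-0.391],[0,0,-0.391]]}' 25
```

```text
time: 2.7
position: [0.5589, 0.1677, 0.0797]
tool_rot: [0.987, -0.158, -0.001, 0.0]
ft_force: [-0.1, 0.4, 0.1]
grip_width: 0.0609
grip_force: 0.0
```

```bash
python3 -m handwheel '{"hand":[0.7,0.7,0.7,0.7,0,0,0,0,0,0],"translation":[[0,0,-25],[0,0,-45],[0,0,-56],[0,0,-56],[0,0,-56],[0,0,-56],[0,0,-56],[0,0,-56],[0,0,-56],[0,0,-56]],"turn":[[0,0,0],[0,0,0],[0,0,0],[0,0,0],[0,0,0],[0,0,0],[0,0,0],[0,0,0],[0,0,0],[0,0,0]]}' 25
python3 -m handwheel '{"hand":[0,0,0,0],"translation":[[0,0,15],[0,0,35],[0,0,50],[0,0,50]],"turn":[[0,0,0],[0,0,0],[0,0,0],[0,0,0]]}'
```

```text
time: 3.53
position: [0.5598, 0.1681, 0.0256]
tool_rot: [0.987, -0.159, 0.001, -0.0]
ft_force: [0.1, -0.8, 4.9]
grip_width: 0.0386
grip_force: 25.0
time: 3.87
position: [0.5609, 0.1686, 0.077]
tool_rot: [0.987, -0.159, 0.003, -0.001]
ft_force: [0.2, -0.1, -2.0]
grip_width: 0.0383
grip_force: 25.0
```

```bash
python3 -m handwheel '{"hand":[0,0,0,0,0,0,0,0,0,0,0,0],"translation":[[-7,-33,0],[-14,-66,0],[-21,-99,0],[-28,-132,0],[-35,-165,0],[-42,-198,0],[-49,-230,0],[-56,-255,0],[-60,-266,0],[-60,-266,-15],[-60,-266,-25],[-60,-266,-25]],"turn":[[0,0,0.05],[0,0,0.1],[0,0,0.15],[0,0,0.2],[0,0,0.25],[0,0,0.3],[0,0,0.35],[0,0,0.38],[0,0,0.391],[0,0,0.391],[0,0,0.391],[0,0,0.391]]}'
python3 - <<'E'
from h import *
i=camera_info("wrist");p,d=camera("wrist");q,_=camera("side")
cv2.imwrite("pics/c.png",cv2.hconcat([p[100:400,:,::-1],cv2.resize(q[150:270,240:336,::-1],(240,300),interpolation=2)]))
E
```

```text
time: 4.87
position: [0.4975, -0.0973, 0.0474]
tool_rot: [0.999, 0.036, -0.002, -0.001]
ft_force: [-0.7, 0.8, -0.6]
grip_width: 0.0005
grip_force: 0.0
```

View pics/c.png

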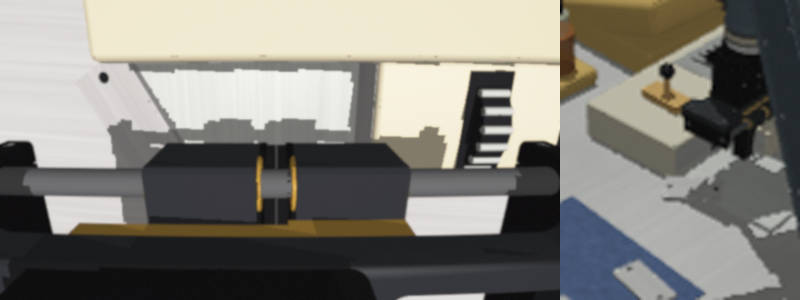

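The coupon slipped out on the way. It lies to the left of the gripper, at the bay's left edge. I'll raise and back off to look.

```bash
python3 -m handwheel '{"hand":[0,0,0,0,0,0,0,0],"translation":[[0,0,30],[-10,10,60],[-20,20,100],[-30,30,130],[-40,40,150],[-50,45,170],[-50,45,180],[-50,45,180]],"turn":[[0,0,0],[0,0,0],[0,0,0],[0,0,0],[0,0,0],[0,0,0],[0,0,0],[0,0,0]]}'
cat >> h.py <<'E'
def O(): return np.array([557.5,-140.])
def loc(P): # world mm -> scanner mm
    a=np.radians(4.1);R=np.array([[np.cos(a),-np.sin(a)],[np.sin(a),np.cos(a)]]);return (np.asarray(P)-O())@R
def wor(P):
    a=np.radians(4.1);R=np.array([[np.cos(a),-np.sin(a)],[np.sin(a),np.cos(a)]]);return np.asarray(P)@R.T+O()
E
python3 - <<'E'
from h import *
i=camera_info("wrist");p,d=camera("wrist");np.savez("pics/w2.npz",p=p,d=d,T=i["world_from_camera"])
cv2.imwrite("pics/d.png",p[:,:,::-1])
E
```

```text
time: 5.63
position: [0.45, -0.0522, 0.2322]
tool_rot: [0.999, 0.037, 0.003, 0.001]
ft_force: [0.4, 0.8, -0.0]
grip_width: 0.0005
grip_force: 0.0
```

View pics/d.png

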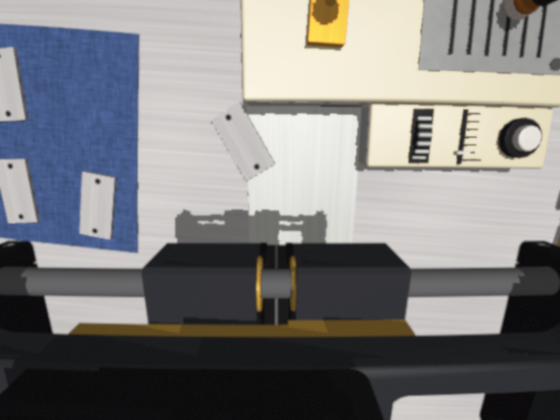

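The dropped coupon is at px (243,144), with holes at (229,118) and (256,166), straddling the bay's left edge.

Run:
```python
from h import *
z=np.load("pics/w2.npz");i=camera_info("wrist");i["world_from_camera"]=z["T"];C=cloud(i,z["d"])
p=z["p"]
m=np.zeros((420,560),np.uint8);cv2.fillConvexPoly(m,np.array([[216,122],[237,108],[270,158],[249,176]]),1)
P=C[m>0];P=P[np.isfinite(P).all(1)];c=P.mean(0)
u,s,v=np.linalg.svd(P-c);n=v[2]*np.sign(v[2,2]);print("c",c*1000,"n",n,"rms",s[2]/len(P)**.5)
for a in[(229,118),(256,166),(212,122),(238,104),(274,160),(248,180)]:
    r=rays(i,[a])[0]@z["T"][:3,:3].T;o=z["T"][:3,3];t=n@(c-o)/(n@r);print(a,((o+r*t)*1000).round(1))
```

```text
c [508.73126921  -9.63080945  13.54555625] n [-0.01728968  0.19984172  0.97967564] rms 0.0007297258407668969
(229, 118) [533.6   8.   10.4]
(256, 166) [482.3 -26.2  16.5]
(212, 122) [527.9  27.9   6.2]
(238, 104) [549.3  -1.8  12.7]
(274, 160) [491.  -46.4  20.7]
(248, 180) [465.1 -17.7  14.4]
```

Run:
```python
from h import *
from scipy.spatial.transform import Rotation as R
n=np.array([-.017,.2,.98]);n/=np.linalg.norm(n)
o=robot.get_obs();R0=R.from_quat(o["tool_rot"]).as_matrix();print(o["q"],o["position"])
x=np.array([51.3,34.2,-6.1]);x/=np.linalg.norm(x);z=-n;x-=z*(x@z);x/=np.linalg.norm(x);y=np.cross(z,x)
print(R.from_matrix(np.c_[x,y,z]@R0.T).as_rotvec())
```

```text
[-3.63493022e-01  3.11690083e-01  1.86337066e+00  6.41528584e-05
  9.62213089e-01  1.13383444e+00] [ 0.44985089 -0.05234568  0.23096659]
[-0.20076054  0.04028889  0.52108755]
```

```bash
python3 -m handwheel '{"hand":[0.6,0.6,0.6,0.6,0.6,0.6,0.6,0.6,0.6],"translation":[[10,10,-30],[20,20,-60],[30,30,-90],[40,40,-120],[50,50,-145],[57,56,-155],[57,56,-155],[57,56,-155],[57,56,-155]],"turn":[[-0.04,0.008,0.1],[-0.08,0.016,0.2],[-0.12,0.024,0.3],[-0.16,0.032,0.4],[-0.19,0.038,0.5],[-0.201,0.04,0.521],[-0.201,0.04,0.521],[-0.201,0.04,0.521],[-0.201,0.04,0.521]]}' 40
python3 -m handwheel '{"hand":[0.6,0.6,0.6,0.6,0,0,0,0,0,0,0],"translation":[[0,-4,-20],[1,-8,-38],[1,-10,-49],[1,-10,-49],[1,-10,-49],[1,-10,-49],[1,-10,-49],[1,-10,-49],[1,-10,-49],[1,-10,-49],[1,-10,-49]],"turn":[[0,0,0],[0,0,0],[0,0,0],[0,0,0],[0,0,0],[0,0,0],[0,0,0],[0,0,0],[0,0,0],[0,0,0],[0,0,0]]}' 40
```

```text
time: 6.43
position: [0.5058, 0.0029, 0.0745]
tool_rot: [0.951, 0.291, -0.024, 0.098]
ft_force: [-0.6, 0.9, -0.6]
grip_width: 0.0495
grip_force: 0.0
time: 7.35
position: [0.5073, -0.0071, 0.0261]
tool_rot: [0.951, 0.292, -0.023, 0.099]
ft_force: [-0.9, -1.5, 6.1]
grip_width: 0.0391
grip_force: 40.0
```

```bash
python3 -m handwheel '{"hand":[0,0,0,0,0,0,0,0,0,0,0,0],"translation":[[0,0,15],[0,0,30],[-1,-10,40],[-2,-25,40],[-3,-40,40],[-4,-55,40],[-6,-70,40],[-8,-82,40],[-8,-91,35],[-8,-91,30],[-8,-91,25],[-8,-91,25]],"turn":[[0,0,0],[0,0,0],[0.03,-0.006,-0.08],[0.06,-0.012,-0.16],[0.09,-0.018,-0.24],[0.12,-0.024,-0.32],[0.15,-0.03,-0.4],[0.18,-0.036,-0.48],[0.201,-0.04,-0.521],[0.201,-0.04,-0.521],[0.201,-0.04,-0.521],[0.201,-0.04,-0.521]]}'
```

```text
time: 8.35
position: [0.4979, -0.0968, 0.0492]
tool_rot: [0.999, 0.036, -0.002, -0.001]
ft_force: [0.2, 0.2, -2.9]
grip_width: 0.0403
grip_force: 37.5
```

```bash
python3 -m handwheel '{"hand":[0,0,0,0],"translation":[[1,-1,-8],[1,-1,-15],[1,-1,-18],[1,-1,-18]],"turn":[[0,0,0],[0,0,0],[0,0,0],[0,0,0]]}'
python3 -m handwheel '{"hand":[0,0],"translation":[[0,0,-1.5],[0,0,-1.5]],"turn":[[0,0,0],[0,0,0]]}'
```

```text
time: 8.68
position: [0.4995, -0.098, 0.0314]
tool_rot: [0.999, 0.036, -0.001, -0.0]
ft_force: [-0.3, 0.2, -0.8]
grip_width: 0.0406
grip_force: 37.5
time: 8.85
position: [0.5001, -0.0986, 0.0308]
tool_rot: [0.999, 0.036, -0.0, -0.0]
ft_force: [-0.7, -0.3, -1.9]
grip_width: 0.0405
grip_force: 37.5
```

```bash
python3 -m handwheel '{"hand":[0,0],"translation":[[0,0,-1.5],[0,0,-1.5]],"turn":[[0,0,0],[0,0,0]]}'
python3 -m handwheel '{"hand":[0,0],"translation":[[0,0,-1.5],[0,0,-1.5]],"turn":[[0,0,0],[0,0,0]]}'
```

```text
time: 9.02
position: [0.5001, -0.0989, 0.0295]
tool_rot: [0.999, 0.036, 0.0, 0.0]
ft_force: [0.7, -0.4, -1.5]
grip_width: 0.0407
grip_force: 37.5
time: 9.18
position: [0.5003, -0.099, 0.0283]
tool_rot: [0.999, 0.036, 0.0, 0.0]
ft_force: [-0.3, 1.0, 2.1]
grip_width: 0.0404
grip_force: 37.5
```

```bash
python3 -m handwheel '{"hand":[0.58,0.58,0.58,0.58,0.58,0.58],"translation":[[0,0,0],[0,0,0],[0,0,0],[0,0,20],[0,0,50],[0,0,50]],"turn":[[0,0,0],[0,0,0],[0,0,0],[0,0,0],[0,0,0],[0,0,0]]}' 40
python3 -m handwheel '{"hand":[0.7,0.7,0.7,0.7,0.7,0.7,0.7,0.7,0.7,0.7,0.7],"translation":[[-10,33,0],[-20,66,0],[-30,99,0],[-40,132,0],[-50,165,0],[-60,198,0],[-70,230,0],[-83,258,0],[-83,266.5,-10],[-83,266.5,-20],[-83,266.5,-20]],"turn":[[0,0,-0.03],[0,0,-0.06],[0,0,-0.09],[0,0,-0.12],[0,0,-0.15],[0,0,-0.18],[0,0,-0.196],[0,0,-0.196],[0,0,-0.196],[0,0,-0.196],[0,0,-0.196]]}'
python3 - <<'E'
from h import *
p,_=camera("scene");q,_=camera("side")
cv2.imwrite("pics/e.png",cv2.hconcat([cv2.resize(p[160:330,200:420,::-1],(440,340),interpolation=2),cv2.resize(q[170:270,280:380,::-1],(340,340),interpolation=2)]))
E
```

```text
time: 9.68
position: [0.5024, -0.0998, 0.0814]
tool_rot: [0.999, 0.036, 0.003, 0.002]
ft_force: [0.7, 0.0, -0.6]
grip_width: 0.0501
grip_force: 0.0
time: 10.6
position: [0.4164, 0.1681, 0.0566]
tool_rot: [0.998, -0.061, -0.001, 0.0]
ft_force: [-0.3, -0.6, 0.4]
grip_width: 0.0609
grip_force: 0.0
```

View pics/e.png

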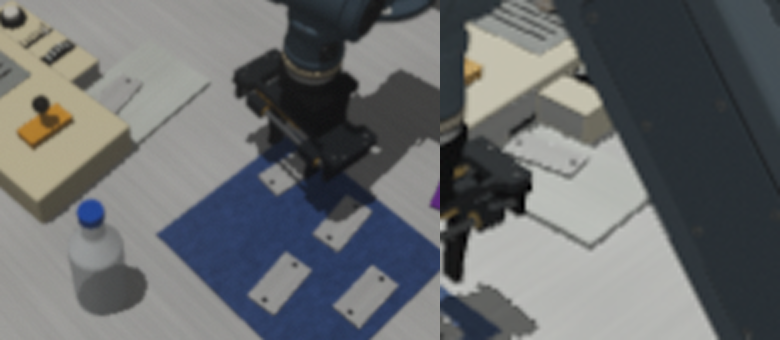

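Coupon 1 lies flat in the bay, and the gripper is over coupon E.

```bash
python3 -m handwheel '{"hand":[0.7,0.7,0.7,0.7,0,0,0,0,0,0,0],"translation":[[1,0,-15],[1,0,-28],[1,0,-35],[1,0,-35],[1,0,-35],[1,0,-35],[1,0,-35],[1,0,-35],[1,0,-35],[1,0,-35],[1,0,-35]],"turn":[[0,0,0],[0,0,0],[0,0,0],[0,0,0],[0,0,0],[0,0,0],[0,0,0],[0,0,0],[0,0,0],[0,0,0],[0,0,0]]}' 40
python3 -m handwheel '{"hand":[0,0,0,0],"translation":[[0,0,15],[0,0,35],[0,0,50],[0,0,50]],"turn":[[0,0,0],[0,0,0],[0,0,0],[0,0,0]]}'
```

```text
time: 11.62
position: [0.4184, 0.1676, 0.0235]
tool_rot: [0.998, -0.062, 0.0, -0.0]
ft_force: [-0.5, -1.2, 5.1]
grip_width: 0.0385
grip_force: 40.0
time: 11.95
position: [0.4192, 0.168, 0.0748]
tool_rot: [0.998, -0.062, 0.002, -0.0]
ft_force: [1.3, 0.0, -1.3]
grip_width: 0.0389
grip_force: 40.0
```

```bash
python3 -m handwheel '{"hand":[0,0,0,0,0,0,0,0,0,0,0,0],"translation":[[8,-20,-10],[17,-50,-15],[27,-82,-15],[37,-114,-15],[47,-146,-15],[57,-178,-15],[67,-210,-15],[76,-240,-15],[81,-260,-15],[81,-267,-20],[81,-267,-30],[81,-267,-35]],"turn":[[0,0,0.03],[0,0,0.06],[0,0,0.09],[0,0,0.12],[0,0,0.15],[0,0,0.18],[0,0,0.196],[0,0,0.196],[0,0,0.196],[0,0,0.196],[0,0,0.196],[0,0,0.196]]}'
python3 -m handwheel '{"hand":[0,0],"translation":[[0,0,-1],[0,0,-1]],"turn":[[0,0,0],[0,0,0]]}'
```

```text
time: 12.95
position: [0.4972, -0.0983, 0.0361]
tool_rot: [0.999, 0.036, -0.002, -0.001]
ft_force: [-0.4, 0.6, -1.3]
grip_width: 0.0388
grip_force: 40.0
time: 13.12
position: [0.4976, -0.0975, 0.036]
tool_rot: [0.999, 0.037, -0.002, -0.001]
ft_force: [-1.0, 0.7, -1.5]
grip_width: 0.0388
grip_force: 40.0
```

```bash
python3 -m handwheel '{"hand":[0,0],"translation":[[2.5,-1,0],[2.5,-1,-1]],"turn":[[0,0,0],[0,0,0]]}'
python3 -m handwheel '{"hand":[0,0],"translation":[[0,0,-1.5],[0,0,-1.5]],"turn":[[0,0,0],[0,0,0]]}'
python3 -m handwheel '{"hand":[0,0],"translation":[[0,0,-1],[0,0,-1]],"turn":[[0,0,0],[0,0,0]]}'
```

```text
time: 13.28
position: [0.5021, -0.0995, 0.0361]
tool_rot: [0.999, 0.037, 0.0, 0.0]
ft_force: [0.4, 0.6, -0.2]
grip_width: 0.0389
grip_force: 40.0
time: 13.45
position: [0.5021, -0.0997, 0.0355]
tool_rot: [0.999, 0.036, 0.001, 0.0]
ft_force: [-0.1, 1.7, 6.4]
grip_width: 0.0393
grip_force: 40.0
time: 13.62
position: [0.5021, -0.0997, 0.0354]
tool_rot: [0.999, 0.036, 0.001, 0.0]
ft_force: [-0.6, 3.0, 13.4]
grip_width: 0.039
grip_force: 40.0
```

```bash
python3 -m handwheel '{"hand":[0.58,0.58,0.58,0.58,0.58,0.58,0.58],"translation":[[0,0,0.5],[0,0,0.5],[0,0,0.5],[0,0,20],[0,0,45],[-10,30,45],[-18,65,45]],"turn":[[0,0,0],[0,0,0],[0,0,0],[0,0,0],[0,0,0],[0,0,0],[0,0,0]]}' 40
python3 -m handwheel '{"hand":[0.7,0.7,0.7,0.7,0.7,0.7,0.7,0.7,0.7,0.7,0.7,0.7],"translation":[[-5,33,0],[-10,66,0],[-15,99,0],[-20,132,0],[-25,165,0],[-30,198,0],[-40,230,0],[-50,262,0],[-55,290,0],[-55,304,-10],[-55,304,-25],[-55,304,-25]],"turn":[[0,0,0],[0,0,0],[0,0,0.024],[0,0,0.024],[0,0,0.024],[0,0,0.024],[0,0,0.024],[0,0,0.024],[0,0,0.024],[0,0,0.024],[0,0,0.024],[0,0,0.024]]}'
```

```text
time: 14.2
position: [0.4857, -0.037, 0.0797]
tool_rot: [0.999, 0.034, 0.003, 0.001]
ft_force: [-0.2, 1.0, -0.3]
grip_width: 0.0506
grip_force: 0.0
time: 15.2
position: [0.427, 0.2694, 0.0516]
tool_rot: [0.999, 0.049, -0.002, 0.001]
ft_force: [0.0, 0.2, -0.3]
grip_width: 0.0609
grip_force: 0.0
```

```bash
python3 -m handwheel '{"hand":[0.7,0.7,0.7,0.7,0,0,0,0,0,0,0],"translation":[[1,0,-15],[2,0,-25],[2,0,-30.5],[2,0,-30.5],[2,0,-30.5],[2,0,-30.5],[2,0,-30.5],[2,0,-30.5],[2,0,-30.5],[2,0,-30.5],[2,0,-30.5]],"turn":[[0,0,0],[0,0,0],[0,0,0],[0,0,0],[0,0,0],[0,0,0],[0,0,0],[0,0,0],[0,0,0],[0,0,0],[0,0,0]]}' 40
python3 -m handwheel '{"hand":[0,0,0,0,0,0],"translation":[[0,0,15],[0,0,30],[0,0,40],[4,-25,40],[10,-55,40],[16,-88,40]],"turn":[[0,0,0],[0,0,0],[0,0,0],[0,0,0],[0,0,-0.024],[0,0,-0.024]]}'
```

```text
time: 16.12
position: [0.4309, 0.2688, 0.0234]
tool_rot: [0.999, 0.048, 0.0, -0.0]
ft_force: [-0.7, 0.0, 3.9]
grip_width: 0.039
grip_force: 40.0
time: 16.62
position: [0.4466, 0.1806, 0.0633]
tool_rot: [0.999, 0.037, 0.001, -0.0]
ft_force: [0.8, -0.6, -0.8]
grip_width: 0.0385
grip_force: 40.0
```

```bash
python3 -m handwheel '{"hand":[0,0,0,0,0,0,0,0,0,0,0,0],"translation":[[7,-33,0],[14,-66,0],[21,-99,0],[28,-132,0],[35,-165,0],[42,-198,0],[48,-230,0],[53,-258,0],[54,-275,-5],[54.5,-280,-12],[54.5,-280,-18],[54.5,-280,-18]],"turn":[[0,0,0],[0,0,0],[0,0,0],[0,0,0],[0,0,0],[0,0,0],[0,0,0],[0,0,0],[0,0,0],[0,0,0],[0,0,0],[0,0,0]]}'
python3 -m handwheel '{"hand":[0,0],"translation":[[0,0,-1],[0,0,-2]],"turn":[[0,0,0],[0,0,0]]}'
```

```text
time: 17.62
position: [0.4994, -0.0982, 0.0435]
tool_rot: [0.999, 0.036, -0.002, -0.001]
ft_force: [-1.6, 0.6, -2.1]
grip_width: 0.0386
grip_force: 40.0
time: 17.78
position: [0.5004, -0.0977, 0.0427]
tool_rot: [0.999, 0.037, -0.001, -0.0]
ft_force: [-0.3, 0.5, -1.6]
grip_width: 0.0388
grip_force: 40.0
```

```bash
python3 -m handwheel '{"hand":[0,0],"translation":[[1,-1.5,0],[1,-1.5,-1]],"turn":[[0,0,0],[0,0,0]]}'
python3 -m handwheel '{"hand":[0,0],"translation":[[0,0,-1.5],[0,0,-1.5]],"turn":[[0,0,0],[0,0,0]]}'
```

```text
time: 17.95
position: [0.5026, -0.1003, 0.0422]
tool_rot: [0.999, 0.037, 0.0, 0.0]
ft_force: [0.7, 0.1, -1.3]
grip_width: 0.0388
grip_force: 40.0
time: 18.12
position: [0.5026, -0.1004, 0.0414]
tool_rot: [0.999, 0.036, 0.001, 0.0]
ft_force: [0.2, 0.9, 5.6]
grip_width: 0.0385
grip_force: 40.0
```

```bash
python3 -m handwheel '{"hand":[0.58,0.58,0.58,0.58,0.58,0.58,0.58],"translation":[[0,0,0],[0,0,0],[0,0,0],[0,0,20],[0,0,40],[0,30,40],[0,65,40]],"turn":[[0,0,0],[0,0,0],[0,0,0],[0,0,0],[0,0,0],[0,0,0],[0,0,0]]}' 40
python3 -m handwheel '{"hand":[0.7,0.7,0.7,0.7,0.7,0.7,0.7,0.7,0.7,0.7,0.7,0.7],"translation":[[5,33,0],[10,66,0],[15,99,0],[20,132,0],[25,165,0],[30,198,0],[40,230,0],[50,262,0],[52,290,0],[52,306,-10],[52,306,-25],[52,306,-25]],"turn":[[0,0,0],[0,0,0],[0,0,0.028],[0,0,0.028],[0,0,0.028],[0,0,0.028],[0,0,0.028],[0,0,0.028],[0,0,0.028],[0,0,0.028],[0,0,0.028],[0,0,0.028]]}'
```

```text
time: 18.7
position: [0.5042, -0.0376, 0.0817]
tool_rot: [0.999, 0.034, 0.002, 0.001]
ft_force: [-0.1, 0.6, -0.8]
grip_width: 0.0504
grip_force: 0.0
time: 19.7
position: [0.552, 0.271, 0.0531]
tool_rot: [0.999, 0.051, -0.002, 0.001]
ft_force: [-1.1, -0.5, -0.2]
grip_width: 0.0606
grip_force: 0.0
```

```bash
python3 -m handwheel '{"hand":[0.7,0.7,0.7,0.7,0,0,0,0,0,0,0],"translation":[[1,0,-15],[2,0,-25],[2,0,-31.5],[2,0,-31.5],[2,0,-31.5],[2,0,-31.5],[2,0,-31.5],[2,0,-31.5],[2,0,-31.5],[2,0,-31.5],[2,0,-31.5]],"turn":[[0,0,0],[0,0,0],[0,0,0],[0,0,0],[0,0,0],[0,0,0],[0,0,0],[0,0,0],[0,0,0],[0,0,0],[0,0,0]]}' 40
python3 -m handwheel '{"hand":[0,0,0,0,0,0],"translation":[[0,0,15],[0,0,30],[0,0,45],[-4,-25,47],[-10,-55,47],[-15,-88,47]],"turn":[[0,0,0],[0,0,0],[0,0,0],[0,0,0],[0,0,-0.028],[0,0,-0.028]]}'
```

```text
time: 20.62
position: [0.5565, 0.2703, 0.0246]
tool_rot: [0.999, 0.05, 0.001, -0.0]
ft_force: [-0.1, 0.6, 3.6]
grip_width: 0.0383
grip_force: 40.0
time: 21.12
position: [0.5406, 0.1822, 0.0712]
tool_rot: [0.999, 0.037, 0.0, 0.0]
ft_force: [0.2, -1.3, -1.2]
grip_width: 0.0382
grip_force: 40.0
```

```bash
python3 -m handwheel '{"hand":[0,0,0,0,0,0,0,0,0,0,0,0],"translation":[[-5,-33,0],[-10,-66,0],[-15,-99,0],[-20,-132,0],[-25,-165,0],[-30,-198,0],[-34,-230,0],[-37,-258,0],[-37.5,-275,-5],[-37,-282,-12],[-37,-282,-18],[-37,-282,-18]],"turn":[[0,0,0],[0,0,0],[0,0,0],[0,0,0],[0,0,0],[0,0,0],[0,0,0],[0,0,0],[0,0,0],[0,0,0],[0,0,0],[0,0,0]]}'
python3 -m handwheel '{"hand":[0,0],"translation":[[0,0,-1],[0,0,-1]],"turn":[[0,0,0],[0,0,0]]}'
```

```text
time: 22.12
position: [0.5031, -0.0992, 0.0517]
tool_rot: [0.999, 0.036, -0.001, -0.001]
ft_force: [-0.5, 0.2, 0.0]
grip_width: 0.0011
grip_force: 0.0
time: 22.28
position: [0.5037, -0.0984, 0.0517]
tool_rot: [0.999, 0.037, -0.001, -0.0]
ft_force: [-0.0, 0.6, 0.2]
grip_width: 0.0007
grip_force: 0.0
```

It dropped again. I'll back off and find it.

```bash
python3 -m handwheel '{"hand":[0,0,0,0,0,0,0,0],"translation":[[0,0,30],[-10,10,60],[-20,20,100],[-30,30,130],[-40,40,150],[-50,45,170],[-50,45,180],[-50,45,180]],"turn":[[0,0,0],[0,0,0],[0,0,0],[0,0,0],[0,0,0],[0,0,0],[0,0,0],[0,0,0]]}'
python3 - <<'E'
from h import *
i=camera_info("wrist");p,d=camera("wrist");np.savez("pics/w3.npz",p=p,d=d,T=i["world_from_camera"]);s,_=camera("scene")
cv2.imwrite("pics/f.png",cv2.hconcat([p[:260,:,::-1],cv2.resize(s[170:320,220:350,::-1],(226,260),interpolation=2)]))
E
```

```text
time: 22.95
position: [0.4548, -0.0538, 0.2346]
tool_rot: [0.999, 0.037, 0.003, 0.001]
ft_force: [0.8, -0.5, -0.1]
grip_width: -0.0
grip_force: 0.0
```

View pics/f.png

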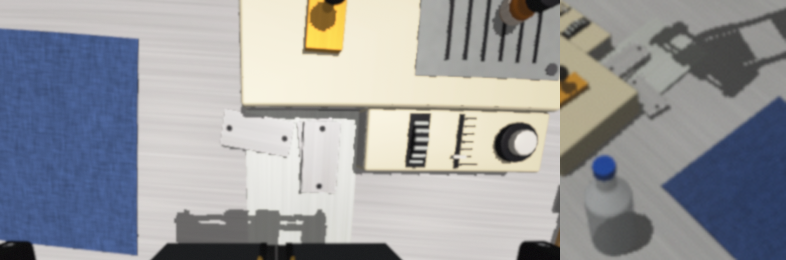

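The stack is intact at (319,157). The fallen coupon has its holes at (229,128) and (284,139); its left end overhangs the bay's left edge.

Run:
```python
from h import *
from scipy.spatial.transform import Rotation as R
z=np.load("pics/w3.npz");i=camera_info("wrist");i["world_from_camera"]=z["T"];C=cloud(i,z["d"])
p=z["p"]
def pl(poly):
    m=np.zeros((420,560),np.uint8);cv2.fillConvexPoly(m,np.array(poly),1)
    P=C[m>0];P=P[np.isfinite(P).all(1)];c=P.mean(0)
    u,s,v=np.linalg.svd(P-c);n=v[2]*np.sign(v[2,2]);print("c",(c*1000).round(1),"n",n.round(3),"rms",s[2]/len(P)**.5)
    def f(a):
        r=rays(i,[a])[0]@z["T"][:3,:3].T;o=z["T"][:3,3];return (o+r*(n@(c-o)/(n@r)))*1000
    return f,n
f,n=pl([[229,116],[290,128],[287,149],[226,139]])
a,b=f((229,128)),f((284,139));print(a,b,(a+b)/2,[f(q).round(1) for q in[(226,110),(297,123),(290,157),(221,145)]])
x=a-b;yaw=np.degrees(np.arctan2(x[1],x[0]));print("yaw",yaw)
g,_=pl([[306,125],[334,125],[332,188],[306,188]])
c=g((322,128)),g((319,186));m=(c[0]+c[1])/2;x2=c[0]-c[1];print("stack",m,np.degrees(np.arctan2(x2[1],x2[0])),loc(m[:2]))
o=robot.get_obs();R0=R.from_quat(o["tool_rot"]).as_matrix();print(o["position"],o["q"])
for sgn in(1,-1):
    xx=sgn*x/np.linalg.norm(x);zz=-n;xx-=zz*(xx@zz);xx/=np.linalg.norm(xx)
    print(R.from_matrix(np.c_[xx,np.cross(zz,xx),zz]@R0.T).as_rotvec())
```

```text
c [524.  -27.1  14.4] n [-0.006 -0.002  1.   ] rms 0.0007980423378261653
[527.14192011   5.72269299  14.44092296] [519.58042563 -57.5877174   14.29348884] [523.36117287 -25.93251221  14.3672059 ] [array([546.5,   9.9,  14.6]), array([538.4, -70.8,  14.4]), array([499.8, -66.2,  14.2]), array([507.5,  14.2,  14.3])]
yaw 83.18912735686806
c [503.9 -98.5  26.3] n [-0.002 -0.002  1.   ] rms 0.0007519153481907321
stack [502.53131646 -99.77813551  26.32977538] 3.2531375651990304 [-51.95224623  44.0490484 ]
[ 0.45422641 -0.05413602  0.23228931] [-3.63739345e-01  3.16727930e-01  1.84967757e+00  2.82882599e-05
  9.73827176e-01  1.13373404e+00]
[-0.00311203 -0.00457765  1.3786047 ]
[ 0.00775132 -0.00223555 -1.76297096]
```

```bash
python3 -m handwheel '{"hand":[0.7,0.7,0.7,0.7,0.7,0.7,0.7,0.7,0.7,0.7,0.7,0.7],"translation":[[7,6,-15],[14,12,-30],[21,18,-45],[28,24,-60],[35,30,-75],[42,36,-90],[49,42,-105],[56,48,-120],[63,54,-135],[70,57,-150],[72,57,-150],[72,57,-150]],"turn":[[0,0,0.12],[0,0,0.24],[0,0,0.36],[0,0,0.48],[0,0,0.6],[0,0,0.72],[0,0,0.84],[0,0,0.96],[0,0,1.08],[0,0,1.2],[0,0,1.3],[0,0,1.38]]}' 40
python3 -m handwheel '{"hand":[0.7,0.7],"translation":[[0,0,0],[0,0,0]],"turn":[[0,0,0],[0,0,0]]}'
```

```text
time: 24.05
position: [0.5254, 0.0027, 0.0792]
tool_rot: [0.746, 0.666, -0.001, -0.002]
ft_force: [0.5, 0.2, -0.2]
grip_width: 0.0601
grip_force: 0.0
time: 24.22
position: [0.5255, 0.0024, 0.0807]
tool_rot: [0.749, 0.663, -0.001, -0.001]
ft_force: [0.8, -0.1, 0.6]
grip_width: 0.0608
grip_force: 0.0
```

```bash
python3 -m handwheel '{"hand":[0.7,0.7,0.7,0.7,0,0,0,0,0,0,0,0],"translation":[[1,0,-20],[1,0,-40],[1,0,-52],[1,0,-52],[1,0,-52],[1,0,-52],[1,0,-52],[1,0,-52],[1,0,-52],[1,0,-52],[1,0,-52],[1,0,-52]],"turn":[[0,0,0],[0,0,0],[0,0,0],[0,0,0],[0,0,0],[0,0,0],[0,0,0],[0,0,0],[0,0,0],[0,0,0],[0,0,0],[0,0,0]]}' 40
python3 -m handwheel '{"hand":[0,0,0,0,0,0.7,0.7,0.7,0.7,0.7],"translation":[[0,0,1],[-10,0,1],[-20,0,1],[-30,0,1],[-35,0,0],[-35,0,0],[-35,0,0],[-35,0,0],[-35,0,20],[-35,-20,40]],"turn":[[0,0,0],[0,0,0],[0,0,0],[0,0,0],[0,0,0],[0,0,0],[0,0,0],[0,0,0],[0,0,0],[0,0,0]]}' 40
python3 - <<'E'
from h import *
i=camera_info("wrist");p,d=camera("wrist");np.savez("pics/w4.npz",p=p,d=d,T=i["world_from_camera"])
cv2.imwrite("pics/g.png",p[:,:,::-1]);C=np.load
E
```

```text
time: 25.22
position: [0.5289, 0.0034, 0.0299]
tool_rot: [0.748, 0.663, 0.002, 0.001]
ft_force: [4.1, 7.5, -1.6]
grip_width: 0.0388
grip_force: 42.0
time: 26.05
position: [0.491, -0.0158, 0.0694]
tool_rot: [0.747, 0.665, -0.001, -0.002]
ft_force: [0.2, 0.3, 0.5]
grip_width: 0.0591
grip_force: 0.0
```

View pics/g.png

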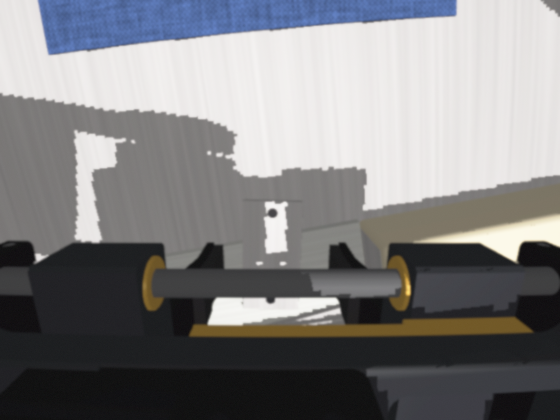

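The coupon has followed and its holes are at (272,212) and (269,298).

Run:
```python
from h import *
z=np.load("pics/w4.npz");i=camera_info("wrist");i["world_from_camera"]=z["T"]
P=onplane(i,[[272,212],[269,298]],.0143)*1000;m=P.mean(0);x=P[0]-P[1];print(P,m,np.linalg.norm(x),np.degrees(np.arctan2(x[1],x[0])),robot.get_obs()["position"])
```

```text
[[490.45248032   4.57561436  14.3       ]
 [480.79153233 -58.24904049  14.3       ]] [485.62200633 -26.83671306  14.3       ] 63.56312746014778 81.25774310569565 [ 0.49479561 -0.02051882  0.07309008]
```

```bash
python3 -m handwheel '{"hand":[0.65,0.65,0.65,0.65],"translation":[[-8,-6,-10],[-8,-6,-20],[-8,-6,-20],[-8,-6,-20]],"turn":[[0,0,-0.03],[0,0,-0.03],[0,0,-0.03],[0,0,-0.03]]}' 60
```

```text
time: 26.43
position: [0.4838, -0.0236, 0.049]
tool_rot: [0.758, 0.653, -0.001, -0.001]
ft_force: [0.2, 0.5, 0.6]
grip_width: 0.0568
grip_force: 0.0
```

```bash
python3 -m handwheel '{"hand":[0.65,0.65,0.65,0,0,0,0,0,0,0,0,0],"translation":[[2,-3,-15],[2,-3,-21.5],[2,-3,-21.5],[2,-3,-21.5],[2,-3,-21.5],[2,-3,-21.5],[2,-3,-21.5],[2,-3,-21.5],[2,-3,-21.5],[2,-3,-10],[2,-3,10],[2,-3,25]],"turn":[[0,0,0],[0,0,0],[0,0,0],[0,0,0],[0,0,0],[0,0,0],[0,0,0],[0,0,0],[0,0,0],[0,0,0],[0,0,0],[0,0,0]]}' 60
python3 -m handwheel '{"hand":[0,0,0,0,0,0,0,0,0,0,0,0],"translation":[[2,-7,0],[4,-14,0],[6,-21,0],[8,-28,0],[10,-35,0],[12,-42,0],[14,-49,0],[16,-56,0],[17,-63,0],[17,-70,0],[17,-73,0],[17,-73,0]],"turn":[[0,0,-0.12],[0,0,-0.24],[0,0,-0.36],[0,0,-0.48],[0,0,-0.6],[0,0,-0.72],[0,0,-0.84],[0,0,-0.96],[0,0,-1.08],[0,0,-1.2],[0,0,-1.3],[0,0,-1.351]]}'
python3 -m handwheel '{"hand":[0,0,0,0],"translation":[[0,0,-8],[0,0,-16],[0,0,-20],[0,0,-20]],"turn":[[0,0,0],[0,0,0],[0,0,0],[0,0,0]]}'
```

```text
time: 27.43
position: [0.4856, -0.0268, 0.0754]
tool_rot: [0.758, 0.653, -0.0, -0.001]
ft_force: [0.5, -0.1, -2.4]
grip_width: 0.0386
grip_force: 60.0
time: 28.43
position: [0.503, -0.1006, 0.0748]
tool_rot: [0.999, 0.033, -0.0, 0.0]
ft_force: [-0.2, -0.1, -1.5]
grip_width: 0.0388
grip_force: 60.0
time: 28.77
position: [0.502, -0.0993, 0.0535]
tool_rot: [0.999, 0.036, -0.002, -0.001]
ft_force: [-0.7, -0.0, -1.9]
grip_width: 0.0383
grip_force: 60.0
```

```bash
python3 -m handwheel '{"hand":[0,0,0,0],"translation":[[0,0,-3],[0.5,-0.5,-6],[0.5,-0.5,-6],[0.5,-0.5,-6]],"turn":[[0,0,0],[0,0,0],[0,0,0],[0,0,0]]}'
python3 -m handwheel '{"hand":[0,0],"translation":[[0,0,-1],[0,0,-1]],"turn":[[0,0,0],[0,0,0]]}'
python3 -m handwheel '{"hand":[0,0],"translation":[[0,0,-1],[0,0,-1]],"turn":[[0,0,0],[0,0,0]]}'
```

```text
time: 29.1
position: [0.5036, -0.1003, 0.0488]
tool_rot: [0.999, 0.036, -0.0, -0.0]
ft_force: [0.3, -0.6, -2.4]
grip_width: 0.0387
grip_force: 60.0
time: 29.27
position: [0.5036, -0.1004, 0.048]
tool_rot: [0.999, 0.035, 0.0, 0.0]
ft_force: [0.0, -1.1, -1.4]
grip_width: 0.0387
grip_force: 60.0
time: 29.43
position: [0.5036, -0.1004, 0.047]
tool_rot: [0.999, 0.035, 0.0, 0.0]
ft_force: [0.4, 0.5, -2.1]
grip_width: 0.0387
grip_force: 60.0
```

```bash
python3 -m handwheel '{"hand":[0,0],"translation":[[0,0,-1],[0,0,-1]],"turn":[[0,0,0],[0,0,0]]}'
python3 -m handwheel '{"hand":[0,0],"translation":[[0,0,-1],[0,0,-1]],"turn":[[0,0,0],[0,0,0]]}'
```

```text
time: 29.6
position: [0.5037, -0.1004, 0.0465]
tool_rot: [0.999, 0.035, 0.0, 0.0]
ft_force: [-0.8, 0.5, 3.6]
grip_width: 0.0384
grip_force: 60.0
time: 29.77
position: [0.5037, -0.1004, 0.0464]
tool_rot: [0.999, 0.035, 0.0, 0.0]
ft_force: [-1.3, 0.9, 11.3]
grip_width: 0.0383
grip_force: 60.0
```

```bash
python3 -m handwheel '{"hand":[0.58,0.58,0.58,0.58,0.58,0.58,0.58,0.58,0.58],"translation":[[0,0,1],[0,0,1],[0,0,1],[0,0,20],[0,0,40],[0,30,40],[0,65,40],[0,105,40],[0,145,40]],"turn":[[0,0,0],[0,0,0],[0,0,0],[0,0,0],[0,0,0],[0,0,0],[0,0,0],[0,0,0],[0,0,0]]}' 40
python3 -m handwheel '{"hand":[0.7,0.7,0.7,0.7,0.7,0.7,0.7,0.7,0.7,0.7,0.7,0.7],"translation":[[-2,33,0],[-4,66,0],[-6,99,0],[-8,132,0],[-10,165,0],[-12,198,0],[-12,230,0],[-12,262,0],[-12,290,-10],[-12,312,-20],[-12,312,-30],[-12,312,-30]],"turn":[[0,0,0],[0,0,0],[0,0,-0.07],[0,0,-0.07],[0,0,-0.07],[0,0,-0.07],[0,0,-0.07],[0,0,-0.07],[0,0,-0.07],[0,0,-0.07],[0,0,-0.07],[0,0,-0.07]]}'
```

```text
time: 30.52
position: [0.5036, 0.0455, 0.0849]
tool_rot: [0.999, 0.034, 0.0, 0.0]
ft_force: [0.8, -0.0, -0.5]
grip_width: 0.0509
grip_force: 0.0
time: 31.52
position: [0.4898, 0.3569, 0.0526]
tool_rot: [1.0, 0.002, -0.002, 0.001]
ft_force: [-0.3, -0.6, -0.6]
grip_width: 0.0609
grip_force: 0.0
```

```bash
python3 -m handwheel '{"hand":[0.7,0.7,0.7,0.7,0,0,0,0,0,0,0],"translation":[[1,0,-15],[1,0,-27],[1,0,-33],[1,0,-33],[1,0,-33],[1,0,-33],[1,0,-33],[1,0,-33],[1,0,-33],[1,0,-33],[1,0,-33]],"turn":[[0,0,0],[0,0,0],[0,0,0],[0,0,0],[0,0,0],[0,0,0],[0,0,0],[0,0,0],[0,0,0],[0,0,0],[0,0,0]]}' 60
python3 -m handwheel '{"hand":[0,0,0,0,0,0,0],"translation":[[0,0,15],[0,0,30],[0,0,45],[0,-25,50],[1,-55,50],[2,-85,50],[3,-117,50]],"turn":[[0,0,0],[0,0,0],[0,0,0],[0,0,0],[0,0,0.035],[0,0,0.067],[0,0,0.067]]}'
```

```text
time: 32.43
position: [0.4927, 0.3565, 0.022]
tool_rot: [1.0, 0.0, 0.0, 0.0]
ft_force: [0.4, -0.6, -0.3]
grip_width: 0.0388
grip_force: 60.0
time: 33.02
position: [0.4952, 0.2391, 0.0721]
tool_rot: [0.999, 0.035, 0.0, -0.0]
ft_force: [0.7, -0.6, -1.1]
grip_width: 0.0387
grip_force: 60.0
```

```bash
python3 -m handwheel '{"hand":[0,0,0,0,0,0,0,0,0,0,0,0],"translation":[[1,-33,0],[2,-66,0],[3,-99,0],[4,-132,0],[5,-165,0],[6,-198,0],[7,-231,0],[8,-264,0],[8.5,-295,0],[8.5,-320,0],[8.5,-335,0],[8.5,-340,-5]],"turn":[[0,0,0],[0,0,0],[0,0,0],[0,0,0],[0,0,0],[0,0,0],[0,0,0],[0,0,0],[0,0,0],[0,0,0],[0,0,0],[0,0,0]]}'
python3 -m handwheel '{"hand":[0,0,0,0],"translation":[[0,0,-5],[0,0,-10],[0,0,-13],[0,0,-13]],"turn":[[0,0,0],[0,0,0],[0,0,0],[0,0,0]]}'
```

```text
time: 34.02
position: [0.5053, -0.1033, 0.0675]
tool_rot: [0.999, 0.032, 0.002, 0.001]
ft_force: [0.5, -0.1, -1.9]
grip_width: 0.0389
grip_force: 60.0
time: 34.35
position: [0.5031, -0.0987, 0.0529]
tool_rot: [0.999, 0.035, -0.001, -0.001]
ft_force: [0.7, -0.3, -1.9]
grip_width: 0.0385
grip_force: 60.0
```

```bash
python3 -m handwheel '{"hand":[0,0],"translation":[[0.5,-1,0],[0.5,-1,-0.5]],"turn":[[0,0,0],[0,0,0]]}'
python3 -m handwheel '{"hand":[0,0],"translation":[[0,0,-1],[0,0,-1]],"turn":[[0,0,0],[0,0,0]]}'
python3 -m handwheel '{"hand":[0,0],"translation":[[0,0,-1],[0,0,-1]],"turn":[[0,0,0],[0,0,0]]}'
```

```text
time: 34.52
position: [0.5048, -0.1007, 0.0535]
tool_rot: [0.999, 0.035, 0.0, 0.0]
ft_force: [0.3, 0.5, -2.0]
grip_width: 0.0386
grip_force: 60.0
time: 34.68
position: [0.5047, -0.1011, 0.0525]
tool_rot: [0.999, 0.034, 0.0, 0.0]
ft_force: [0.1, 0.1, -2.6]
grip_width: 0.0387
grip_force: 60.0
time: 34.85
position: [0.5048, -0.1013, 0.0519]
tool_rot: [0.999, 0.034, 0.0, 0.0]
ft_force: [-0.2, 1.5, 2.0]
grip_width: 0.0388
grip_force: 60.0
```

```bash
python3 -m handwheel '{"hand":[0.58,0.58,0.58,0.58,0.58,0.58,0.58,0.58,0.58,0.58,0.58],"translation":[[0,0,0],[0,0,0],[0,0,0],[0,0,20],[0,0,40],[-10,10,70],[-20,20,110],[-30,30,140],[-40,40,160],[-50,45,175],[-50,45,175]],"turn":[[0,0,0],[0,0,0],[0,0,0],[0,0,0],[0,0,0],[0,0,0],[0,0,0],[0,0,0],[0,0,0],[0,0,0],[0,0,0]]}' 40
python3 - <<'E'
from h import *
i=camera_info("wrist");p,d=camera("wrist");np.savez("pics/w5.npz",p=p,d=d,T=i["world_from_camera"]);s,_=camera("side")
cv2.imwrite("pics/i.png",cv2.hconcat([p[:260,:,::-1],cv2.resize(s[170:270,270:357,::-1],(226,260),interpolation=2)]))
print((cv2.cvtColor(p,cv2.COLOR_RGB2GRAY)[155,290:360]))
E
```

```text
time: 35.77
position: [0.4539, -0.0556, 0.2292]
tool_rot: [0.999, 0.034, 0.002, 0.001]
ft_force: [-0.3, 0.4, -0.6]
grip_width: 0.0504
grip_force: 0.0
[236 236 237 237 236 236 227 189 138 109 102 107 148 197 220 224 223 222
 222 221 222 222 222 222 224 226 227 225 225 224 223 223 223 221 220 219
 219 219 219 219 218 218 219 219 220 220 221 221 221 220 221 227 233 235
 235 234 233 233 232 231 231 230 217 166 123 109  95  87  84  85]
```

View pics/i.png

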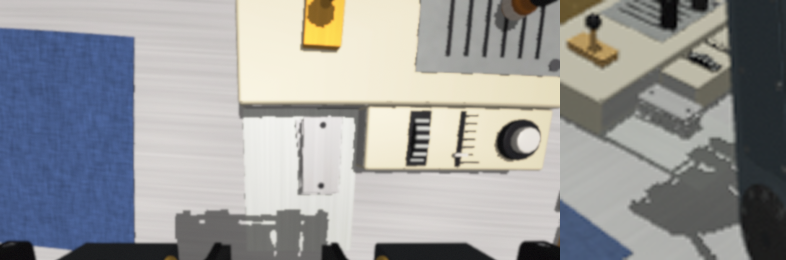

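All five are stacked, with holes at (322,125) and (320,186).

Run:
```python
from h import *
z=np.load("pics/w5.npz");i=camera_info("wrist");i["world_from_camera"]=z["T"];C=cloud(i,z["d"])
print("top z",np.nanmedian(C[140:175,310:333,2]))
P=onplane(i,[[322,125],[320,186]],.038)*1000;x=P[0]-P[1];print(P.mean(0),loc(P.mean(0)[:2]),np.degrees(np.arctan2(x[1],x[0])),np.linalg.norm(x))
print("start",wor([-55,105]),"end",wor([-55,49.5]));print(robot.get_obs()["position"])
for l in[(-95.,22),(-150,22),(-31,-55),(-32,-160)]:print(l,wor(l))
g=cv2.inRange(cv2.cvtColor(z["p"],cv2.COLOR_RGB2HSV),(15,150,120),(25,255,255));g[:,:280]=0;g[:,360:]=0;g[60:]=0
cs=max(cv2.findContours(g,cv2.RETR_EXTERNAL,cv2.CHAIN_APPROX_NONE)[0],key=len);print("weight",rect(onplane(i,cs[:,0],.072)))
```

```text
top z 0.03828681096395431
[503.68144573 -99.59015471  38.        ] [-50.79162024  44.15431681] 4.0463894374042075 64.3552712565035
start [495.13352528 -39.20107723] end [499.10163344 -94.55904068]
[ 0.45483646 -0.05649743  0.22683222]
(-95.0, 22) [ 461.17018185 -124.84855999]
(-150, 22) [ 406.31093879 -128.78091943]
(-31, -55) [ 530.51169517 -197.07566384]
(-32, -160) [ 537.02148604 -301.87844349]
weight (array([621.8, -84.4]), 38.6, 33.2, 1.1)
```

```bash
python3 -m handwheel '{"hand":[0.45,0.45,0.45,0.45,0.45,0.45,0.45,0.45,0.45,0.45,0.45,0.45],"translation":[[7,3,-10],[14,6,-20],[21,9,-30],[28,12,-40],[35,15,-50],[40,17,-60],[40,17,-75],[40,17,-90],[40,17,-110],[40,17,-130],[40,17,-147],[40,17,-147]],"turn":[[0,0,0.12],[0,0,0.24],[0,0,0.36],[0,0,0.48],[0,0,0.6],[0,0,0.72],[0,0,0.84],[0,0,0.96],[0,0,1.08],[0,0,1.2],[0,0,1.32],[0,0,1.44]]}' 40
python3 -m handwheel '{"hand":[0.45,0.45,0.45,0.45],"translation":[[0,0,0],[0,0,-20],[0,0,-40],[0,0,-45]],"turn":[[0,0,0.1],[0,0,0.132],[0,0,0.132],[0,0,0.132]]}'
python3 -m handwheel '{"hand":[0.45],"translation":[[0,0,0]],"turn":[[0,0,0]]}'
```

```text
time: 36.87
position: [0.4925, -0.0392, 0.0748]
tool_rot: [0.727, 0.686, -0.002, -0.004]
ft_force: [-0.7, -0.1, 0.0]
grip_width: 0.039
grip_force: 0.0
time: 37.2
position: [0.4931, -0.0394, 0.0308]
tool_rot: [0.683, 0.731, -0.001, -0.003]
ft_force: [-1.2, 0.2, -0.5]
grip_width: 0.039
grip_force: 0.0
time: 37.28
position: [0.4933, -0.0393, 0.0319]
tool_rot: [0.683, 0.731, -0.001, -0.002]
ft_force: [-1.1, 0.5, 0.2]
grip_width: 0.0394
grip_force: 0.0
```

```bash
python3 -m handwheel '{"hand":[0.45,0.45,0.45,0.45,0.45,0.45,0.45,0.45],"translation":[[0.7,-10,-1],[1.4,-20,-1],[2,-28,-1],[2.3,-32,-1],[2.6,-36,-1],[2.9,-40,-1],[3.1,-43,-1],[3.3,-46,-1]],"turn":[[0,0,0],[0,0,0],[0,0,0],[0,0,0],[0,0,0],[0,0,0],[0,0,0],[0,0,0]]}'
python3 -m handwheel '{"hand":[0.45,0.45,0.45],"translation":[[0.15,-2,0],[0.3,-4,0],[0.4,-6,0]],"turn":[[0,0,0],[0,0,0],[0,0,0]]}'
```

```text
time: 37.95
position: [0.4973, -0.0847, 0.0341]
tool_rot: [0.683, 0.731, 0.0, -0.001]
ft_force: [0.5, 5.7, 2.9]
grip_width: 0.0391
grip_force: 3.1
time: 38.2
position: [0.4974, -0.0903, 0.0341]
tool_rot: [0.682, 0.731, 0.0, -0.001]
ft_force: [-0.6, 6.5, 5.1]
grip_width: 0.0394
grip_force: 3.4
```

Run:
```python
from h import *
i=camera_info("wrist");p,d=camera("wrist");q,_=camera("side");s,_=camera("scene")
print(robot.get_obs()["position"],robot.get_obs()["ft_force"])
cv2.imwrite("pics/j.png",cv2.hconcat([p[150:420,100:460,::-1],cv2.resize(q[180:260,280:360,::-1],(270,270),interpolation=2)]))
```

```text
[ 0.49752467 -0.09059127  0.03411306] [-0.44966312  5.53177166  3.47585086]
```

View pics/j.png

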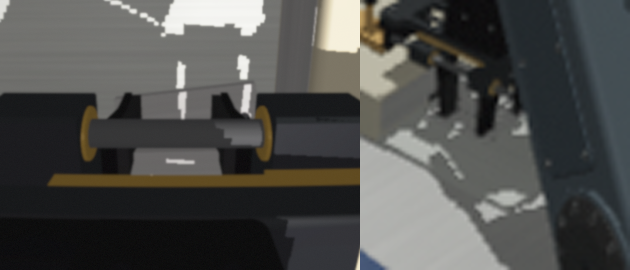

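```bash
python3 -m handwheel '{"hand":[0.45,0.45,0.45,0.45,0.45,0.45,0.45,0.45,0.45,0.45,0.45],"translation":[[0,8,0],[0,8,30],[0,8,70],[0,8,110],[0,8,150],[3,-20,190],[5,-50,190],[7,-80,190],[8,-100,190],[8,-110,190],[8,-110,190]],"turn":[[0,0,0],[0,0,0],[0,0,0],[0,0,0],[0,0,0],[0,0,0],[0,0,0],[0,0,0],[0,0,0],[0,0,0],[0,0,0]]}'
python3 - <<'E'
from h import *
i=camera_info("wrist");p,d=camera("wrist");np.savez("pics/w6.npz",p=p,d=d,T=i["world_from_camera"])
C=cloud(i,d);L=np.concatenate([loc(C[...,:2].reshape(-1,2)*1000),C[...,2].reshape(-1,1)*1000],1)
print(robot.get_obs()["position"])
for x0 in(-90,-80,-70,-60,-50,-40,-30,-20,-10,-4):
    m=abs(L[:,0]-x0)<2;r=[]
    for y0 in range(-6,80,4):
        k=m&(abs(L[:,1]-y0)<2);r.append(int(np.median(L[k,2])) if k.sum()>2 else None)
    print(x0,r)
E
```

```text
time: 39.27
position: [0.5064, -0.2034, 0.2237]
tool_rot: [0.683, 0.73, -0.0, 0.001]
ft_force: [0.6, 0.3, -0.1]
grip_width: 0.0392
grip_force: 0.0
[ 0.50591247 -0.20162356  0.22326989]
-90 [0, 0, 33, 34, 36, 35, 37, 38, 39, 40, 41, 40, 25, 11, 13, 13, 13, 12, 8, 8, 8, 8]
-80 [0, 0, 33, 34, 35, 36, 37, 38, 39, 40, 41, 42, 24, 14, 14, 14, 14, 14, 8, 8, 7, 8]
-70 [0, 0, 34, 34, 35, 36, 37, 38, 39, 40, 41, 42, 25, 14, 14, 14, 14, 14, 8, 8, 9, 8]
-60 [45, 44, 33, 33, 35, 36, 37, 38, 38, 39, 40, 41, 24, 14, 14, 14, 14, 14, 14, 8, 7, 8]
-50 [45, 44, 32, 34, 34, 36, 37, 38, 38, 39, 40, 41, 23, 14, 14, 14, 14, 14, 14, 8, 8, 8]
-40 [45, 44, 33, 33, 35, 35, 36, 37, 38, 39, 40, 41, 23, 14, 14, 14, 14, 14, 13, 8, 8, 8]
-30 [45, 44, 32, 33, 34, 35, 36, 37, 38, 39, 40, 41, 23, 14, 14, 14, 14, 14, 14, 8, 8, 8]
-20 [45, 44, 31, 33, 34, 35, 36, 37, 38, 38, 40, 40, 21, 14, 14, 14, 14, 14, 14, 13, 8, 8]
-10 [44, 44, 31, 33, None, 34, 35, 37, 37, 38, 39, 40, 14, 14, 13, 13, 12, 8, 8, 8, 8, 8]
-4 [45, 43, 8, 8, 8, 8, 8, 8, 8, 8, 8, 8, 8, 8, 8, 8, 8, 8, 7, 8, 8, 7]
```

The bottom coupon stayed behind: its left edge is at y≈65 with its top at z=14, and the upper four slid over it and now lean on the wall. I must push the bottom one under them, with the tips lower.

```bash
python3 -m handwheel '{"hand":[0.45,0.45,0.45,0.45,0.45,0.45,0.45,0.45,0.45,0.45,0.45],"translation":[[-2,35,0],[-4,70,0],[-6,105,0],[-7,135,-20],[-7,153,-50],[-7,153,-85],[-7,153,-120],[-7,153,-150],[-7,153,-175],[-7,153,-189],[-7,153,-189]],"turn":[[0,0,0],[0,0,0],[0,0,0],[0,0,0],[0,0,0],[0,0,0],[0,0,0],[0,0,0],[0,0,0],[0,0,0],[0,0,0]]}'
python3 -m handwheel '{"hand":[0.45,0.45],"translation":[[0,0,0],[0,0,0]],"turn":[[0,0,0],[0,0,0]]}'
```

```text
time: 40.23
position: [0.4963, -0.046, 0.0316]
tool_rot: [0.682, 0.732, -0.002, -0.004]
ft_force: [-0.4, 0.1, 0.7]
grip_width: 0.0394
grip_force: 0.0
time: 40.4
position: [0.4994, -0.0476, 0.0352]
tool_rot: [0.682, 0.731, 0.0, 0.0]
ft_force: [0.4, 0.8, 0.1]
grip_width: 0.0389
grip_force: 0.0
```

```bash
python3 -m handwheel '{"hand":[0.45,0.45,0.45,0.45,0.45],"translation":[[0,0,-4],[0,0,-6.7],[0,0,-6.7],[0,0,-6.7],[0,0,-6.7]],"turn":[[0,0,0],[0,0,0],[0,0,0],[0,0,0],[0,0,0]]}'
python3 -m handwheel '{"hand":[0.45,0.45,0.45,0.45,0.45,0.45,0.45],"translation":[[0.5,-7,0],[0.9,-13,0],[1.2,-17,0],[1.5,-21,0],[1.8,-25,0],[2,-28,0],[2,-28,0]],"turn":[[0,0,0],[0,0,0],[0,0,0],[0,0,0],[0,0,0],[0,0,0],[0,0,0]]}'
```

```text
time: 40.82
position: [0.4994, -0.0485, 0.0281]
tool_rot: [0.682, 0.731, 0.0, 0.0]
ft_force: [-0.2, 0.1, 0.1]
grip_width: 0.0392
grip_force: 0.0
time: 41.4
position: [0.5015, -0.0742, 0.0279]
tool_rot: [0.683, 0.73, 0.001, -0.001]
ft_force: [4.5, 13.1, 1.5]
grip_width: 0.0387
grip_force: 6.8
```

```bash
python3 -m handwheel '{"hand":[0.45,0.45,0.45,0.45],"translation":[[0.2,-3,0],[0.4,-6,0],[0.6,-9,0],[0.6,-9,0]],"turn":[[0,0,0],[0,0,0],[0,0,0],[0,0,0]]}'
python3 -m handwheel '{"hand":[0.45,0.45,0.45],"translation":[[0.2,-3,0],[0.4,-6,0],[0.4,-6,0]],"turn":[[0,0,0],[0,0,0],[0,0,0]]}'
```

```text
time: 41.73
position: [0.5002, -0.0789, 0.0278]
tool_rot: [0.684, 0.73, 0.002, -0.005]
ft_force: [6.3, 28.9, 5.4]
grip_width: 0.0391
grip_force: 14.6
time: 41.98
position: [0.4991, -0.084, 0.0278]
tool_rot: [0.684, 0.73, 0.002, -0.007]
ft_force: [5.0, 29.1, 8.0]
grip_width: 0.0391
grip_force: 15.0
```

```bash
python3 -m handwheel '{"hand":[0.45,0.45,0.45],"translation":[[0.2,-3,0],[0.4,-5,0],[0.4,-5,0]],"turn":[[0,0,0],[0,0,0],[0,0,0]]}'
python3 - <<'E'
from h import *
o=robot.get_obs();print(o["position"],o["ft_force"])
i=camera_info("side");p,d=camera("side");C=cloud(i,d)
L=np.concatenate([loc(C[...,:2].reshape(-1,2)*1000),C[...,2].reshape(-1,1)*1000],1)
for x0 in(-88,-80,-70,-60,-50,-40,-30,-20):
    m=abs(L[:,0]-x0)<5;r=[]
    for y0 in range(-6,80,6):
        k=m&(abs(L[:,1]-y0)<3);r.append(int(np.median(L[k,2])) if k.sum()>1 else None)
    print(x0,r)
E
```

```text
time: 42.23
position: [0.4989, -0.091, 0.0276]
tool_rot: [0.683, 0.73, 0.0, -0.006]
ft_force: [1.5, 19.2, 6.4]
grip_width: 0.0391
grip_force: 10.2
[ 0.49887942 -0.09098019  0.02758674] [ 1.52387126 19.21510939  6.39307828]
-88 [None, None, None, None, None, None, 39, 32, 23, 16, 42, 29, 53, 142, 128]
-80 [None, None, None, None, None, None, 38, 30, 23, 20, 23, 26, 52, 185, 158]
-70 [None, None, None, None, None, None, None, None, None, None, None, 7, 11, 139, 196]
-60 [None, None, None, None, None, None, None, None, 22, 12, 9, 7, 9, 130, 133]
-50 [None, None, None, None, None, None, None, 22, 18, 24, 7, 8, 8, 145, 132]
-40 [None, None, None, None, None, None, None, 17, 25, 34, 24, 40, 13, 129, 139]
-30 [None, None, None, None, None, None, 36, 28, 23, 53, 51, 39, 48, 114, 190]
-20 [None, None, 38, None, None, None, None, None, None, None, 10, 60, 50, 242, 110]
```

```bash
python3 -m handwheel '{"hand":[0.45,0.45],"translation":[[0.2,-2,0],[0.2,-2,0]],"turn":[[0,0,0],[0,0,0]]}'
python3 -m handwheel '{"hand":[0.45,0.45],"translation":[[0.2,-2,0],[0.2,-2,0]],"turn":[[0,0,0],[0,0,0]]}'
```

```text
time: 42.45
position: [0.4989, -0.0929, 0.0276]
tool_rot: [0.683, 0.73, 0.0, -0.006]
ft_force: [1.2, 18.9, 6.7]
grip_width: 0.0391
grip_force: 10.5
time: 42.62
position: [0.4989, -0.0944, 0.0276]
tool_rot: [0.683, 0.73, 0.0, -0.007]
ft_force: [0.4, 22.5, 6.9]
grip_width: 0.0393
grip_force: 12.2
```

```bash
python3 -m handwheel '{"hand":[0.45,0.45],"translation":[[0.1,-1.5,0],[0.1,-1.5,0]],"turn":[[0,0,0],[0,0,0]]}'
python3 -m handwheel '{"hand":[0.45,0.45],"translation":[[0.1,-1.5,0],[0.1,-1.5,0]],"turn":[[0,0,0],[0,0,0]]}'
```

```text
time: 42.78
position: [0.4988, -0.0945, 0.0276]
tool_rot: [0.684, 0.73, 0.001, -0.008]
ft_force: [2.7, 27.0, 8.5]
grip_width: 0.0392
grip_force: 14.8
time: 42.95
position: [0.4988, -0.0947, 0.0276]
tool_rot: [0.684, 0.73, 0.001, -0.008]
ft_force: [4.1, 33.3, 9.2]
grip_width: 0.0393
grip_force: 17.2
```

Stopped, flush at the predicted position. I'll back off and map the heights.

```bash
python3 -m handwheel '{"hand":[0.45,0.45,0.45,0.45,0.45,0.45,0.45,0.45,0.45,0.45,0.45,0.45],"translation":[[0,8,0],[0,12,0],[0,12,30],[0,12,70],[0,12,110],[3,-10,150],[5,-40,190],[7,-70,195],[8,-95,195],[8,-107,195],[8,-107,195],[8,-107,195]],"turn":[[0,0,0],[0,0,0],[0,0,0],[0,0,0],[0,0,0],[0,0,0],[0,0,0],[0,0,0],[0,0,0],[0,0,0],[0,0,0],[0,0,0]]}'
cat >> h.py <<'E'
def hmap(tag):
    i=camera_info("wrist");p,d=camera("wrist");np.savez(f"pics/{tag}.npz",p=p,d=d,T=i["world_from_camera"])
    cv2.imwrite(f"pics/{tag}.png",p[:,:,::-1])
    C=cloud(i,d);L=np.concatenate([loc(C[...,:2].reshape(-1,2)*1000),C[...,2].reshape(-1,1)*1000],1)
    print(robot.get_obs()["position"])
    for x0 in(-92,-86,-82,-78,-70,-60,-50,-40,-30,-20,-10,-4):
        m=abs(L[:,0]-x0)<2;r=[]
        for y0 in range(-6,60,3):
            k=m&(abs(L[:,1]-y0)<1.5);r.append(int(np.median(L[k,2]).round()) if k.sum()>2 else None)
        print(x0,r)
    return i,p,L
E
python3 -c "
from h import *
hmap('w7')"
```

```text
time: 43.95
position: [0.5102, -0.2103, 0.2218]
tool_rot: [0.683, 0.73, 0.0, -0.002]
ft_force: [-0.5, 1.1, 0.1]
grip_width: 0.0392
grip_force: 0.0
[ 0.51005884 -0.20926137  0.22154797]
-92 [0, 0, 38, 39, 38, 38, 38, 38, 38, 39, 38, 39, 38, 38, 38, 38, 8, 8, 8, 8, 9, 8]
-86 [1, 1, 36, 39, 38, 39, 38, 38, 38, 39, 39, 38, 38, 38, 38, 38, 8, 9, 8, 9, 8, 8]
-82 [-1, 0, 33, 39, 39, 38, 39, 39, 39, 38, 39, 38, 38, 38, 39, 39, 8, 9, 8, 9, 8, 8]
-78 [0, 0, 15, 39, 39, 38, 38, 39, 39, 38, 38, 39, 38, 38, 38, 38, 9, 8, 8, 8, 8, 8]
-70 [1, 0, 20, 38, 39, 39, 39, 38, 39, 39, 38, 38, 39, 38, 39, 38, 8, 9, 8, 8, 8, 8]
-60 [45, 45, 42, 38, 38, 38, 38, 38, 39, 39, 38, 39, 38, 39, 38, 38, 9, 8, 8, 8, 8, 8]
-50 [45, 45, 42, 38, 39, 38, 39, 39, 39, 38, 38, 38, 38, 39, 38, 37, 9, 8, 8, 9, 8, 9]
-40 [45, 45, 43, 38, 39, 39, 39, 39, 38, 38, 38, 38, 39, 38, 39, 38, 8, 9, 7, 9, 8, 8]
-30 [45, 45, 43, 39, 38, 39, 38, 38, 38, 38, 39, 38, 38, 38, 39, 38, 9, 8, 8, 9, 8, 8]
-20 [45, 46, 43, 38, 38, 39, 39, 38, 39, 39, 38, 38, 38, 38, 38, 38, None, 8, 8, 8, 8, 8]
-10 [45, 45, 22, 8, 9, 8, 8, 9, 8, 9, 8, 8, 9, 8, 8, 8, 9, 9, 8, 8, 8, 9]
-4 [45, 45, 26, 8, 9, 9, 9, 8, 8, 9, 8, 9, 8, 8, 8, 8, 8, 8, 8, 8, 8, 9]
```

The stack is flat (38 mm everywhere) and flush at y 0–40, spanning x≈-95 to -15. Next I'll push it +x from the near end.

```bash
python3 -m handwheel '{"hand":[0.05,0.05,0.05,0.05,0.05,0.05,0.05,0.05,0.05,0.05,0.05,0.05],"translation":[[-8,8,0],[-16,16,0],[-24,24,0],[-32,32,0],[-40,40,0],[-48,48,-5],[-56,56,-15],[-64,64,-30],[-72,72,-50],[-79,82,-75],[-79,82,-100],[-79,82,-125]],"turn":[[0,0,-0.12],[0,0,-0.24],[0,0,-0.36],[0,0,-0.48],[0,0,-0.6],[0,0,-0.72],[0,0,-0.84],[0,0,-0.96],[0,0,-1.08],[0,0,-1.2],[0,0,-1.32],[0,0,-1.44]]}'
python3 -m handwheel '{"hand":[0.05,0.05,0.05,0.05,0.05,0.05,0.05],"translation":[[0,0,-20],[0,0,-40],[0,0,-55],[0,0,-62],[0,0,-62],[0,0,-62],[0,0,-62]],"turn":[[0,0,-0.1],[0,0,-0.13],[0,0,-0.13],[0,0,-0.13],[0,0,-0.13],[0,0,-0.13],[0,0,-0.13]]}'
```

```text
time: 45.0
position: [0.4307, -0.1255, 0.0966]
tool_rot: [0.995, 0.098, -0.001, -0.001]
ft_force: [0.6, -0.7, 0.7]
grip_width: 0.004
grip_force: 0.0
time: 45.58
position: [0.4325, -0.128, 0.0364]
tool_rot: [0.999, 0.035, 0.0, 0.0]
ft_force: [0.0, 1.0, -0.2]
grip_width: 0.0042
grip_force: 0.0
```

```bash
python3 -m handwheel '{"hand":[0.05,0.05,0.05,0.05],"translation":[[0,1,-5],[0,1,-8],[0,1,-8],[0,1,-8]],"turn":[[0,0,0],[0,0,0],[0,0,0],[0,0,0]]}'
python3 -m handwheel '{"hand":[0.05,0.05,0.05,0.05,0.05,0.05,0.05,0.05],"translation":[[6,0.4,0],[12,0.9,0],[16,1.1,0],[19,1.4,0],[22,1.6,0],[25,1.8,0],[28,2,0],[28,2,0]],"turn":[[0,0,0],[0,0,0],[0,0,0],[0,0,0],[0,0,0],[0,0,0],[0,0,0],[0,0,0]]}'
python3 -m handwheel '{"hand":[0.05,0.05,0.05],"translation":[[2,0.1,0],[4,0.3,0],[4,0.3,0]],"turn":[[0,0,0],[0,0,0],[0,0,0]]}'
```

```text
time: 45.92
position: [0.4323, -0.1274, 0.0279]
tool_rot: [0.999, 0.035, 0.0, 0.0]
ft_force: [-0.4, 0.9, 0.5]
grip_width: 0.0042
grip_force: 0.0
time: 46.58
position: [0.4564, -0.1235, 0.0278]
tool_rot: [0.999, 0.035, -0.004, -0.002]
ft_force: [-7.9, -0.2, 6.2]
grip_width: 0.0045
grip_force: 4.0
time: 46.83
position: [0.46, -0.1231, 0.0278]
tool_rot: [0.999, 0.035, -0.005, -0.002]
ft_force: [-7.8, -0.4, 6.3]
grip_width: 0.0045
grip_force: 4.3
```

```bash
python3 -m handwheel '{"hand":[0.05,0.05,0.05],"translation":[[2,0.1,0],[4,0.3,0],[4,0.3,0]],"turn":[[0,0,0],[0,0,0],[0,0,0]]}'
python3 -m handwheel '{"hand":[0.05,0.05],"translation":[[2,0.1,0],[2,0.1,0]],"turn":[[0,0,0],[0,0,0]]}'
python3 -m handwheel '{"hand":[0.05,0.05],"translation":[[2,0.1,0],[2,0.1,0]],"turn":[[0,0,0],[0,0,0]]}'
```

```text
time: 47.08
position: [0.4632, -0.1225, 0.0278]
tool_rot: [0.999, 0.035, -0.006, -0.003]
ft_force: [-10.2, -0.9, 7.0]
grip_width: 0.0045
grip_force: 5.0
time: 47.25
position: [0.4647, -0.1223, 0.0277]
tool_rot: [0.999, 0.036, -0.006, -0.003]
ft_force: [-10.9, -0.6, 8.7]
grip_width: 0.0043
grip_force: 5.5
time: 47.42
position: [0.4656, -0.122, 0.0277]
tool_rot: [0.999, 0.036, -0.007, -0.003]
ft_force: [-13.4, -2.4, 10.2]
grip_width: 0.0044
grip_force: 6.7
```

```bash
python3 -m handwheel '{"hand":[0.05,0.05],"translation":[[2,0.1,0],[2,0.1,0]],"turn":[[0,0,0],[0,0,0]]}'
python3 -m handwheel '{"hand":[0.05,0.05],"translation":[[2,0.1,0],[2,0.1,0]],"turn":[[0,0,0],[0,0,0]]}'
python3 -m handwheel '{"hand":[0.05,0.05],"translation":[[2,0.1,0],[2,0.1,0]],"turn":[[0,0,0],[0,0,0]]}'
```

```text
time: 47.58
position: [0.4656, -0.1219, 0.0277]
tool_rot: [0.999, 0.036, -0.009, -0.004]
ft_force: [-18.1, -6.7, 11.5]
grip_width: 0.0044
grip_force: 9.2
time: 47.75
position: [0.4657, -0.1219, 0.0277]
tool_rot: [0.999, 0.037, -0.011, -0.004]
ft_force: [-22.3, -10.8, 14.5]
grip_width: 0.004
grip_force: 11.6
time: 47.92
position: [0.4658, -0.1217, 0.0277]
tool_rot: [0.999, 0.037, -0.013, -0.004]
ft_force: [-28.2, -13.5, 16.8]
grip_width: 0.004
grip_force: 14.0
```

```bash
python3 -m handwheel '{"hand":[0.05,0.05,0.05,0.05,0.05,0.05],"translation":[[-8,-0.4,0],[-14,-0.8,0],[-14,-0.8,8],[-14,-0.8,14],[-14,-0.8,14],[-14,-0.8,14]],"turn":[[0,0,0],[0,0,0],[0,0,0],[0,0,0],[0,0,0],[0,0,0]]}'
python3 -m handwheel '{"hand":[0.05,0.05,0.05,0.05],"translation":[[3,0.2,0],[5,0.3,0],[7,0.5,0],[7,0.5,0]],"turn":[[0,0,0],[0,0,0],[0,0,0],[0,0,0]]}'
python3 -m handwheel '{"hand":[0.05,0.05],"translation":[[2,0.1,0],[2,0.1,0]],"turn":[[0,0,0],[0,0,0]]}'
python3 -m handwheel '{"hand":[0.05,0.05],"translation":[[2,0.1,0],[2,0.1,0]],"turn":[[0,0,0],[0,0,0]]}'
```

```text
time: 48.42
position: [0.4656, -0.1253, 0.0425]
tool_rot: [0.999, 0.035, 0.001, 0.001]
ft_force: [-0.1, -0.0, 1.3]
grip_width: 0.0044
grip_force: 0.1
time: 48.75
position: [0.466, -0.124, 0.0417]
tool_rot: [0.999, 0.037, -0.006, -0.001]
ft_force: [-14.5, -8.5, 9.7]
grip_width: 0.0046
grip_force: 7.4
time: 48.92
position: [0.4661, -0.1238, 0.0416]
tool_rot: [0.999, 0.037, -0.008, -0.002]
ft_force: [-18.8, -11.4, 11.0]
grip_width: 0.0042
grip_force: 9.7
time: 49.08
position: [0.4662, -0.1237, 0.0416]
tool_rot: [0.999, 0.037, -0.01, -0.002]
ft_force: [-22.2, -15.8, 13.9]
grip_width: 0.0042
grip_force: 11.9
```

```bash
python3 -m handwheel '{"hand":[0.05,0.05,0.05,0.05,0.05,0.05,0.05,0.05,0.05,0.05],"translation":[[-15,-1,0],[-25,-1.5,0],[-30,-2,20],[-30,-2,55],[-30,-2,90],[-30,-2,125],[-30,-2,160],[-30,-2,190],[-30,-2,190],[-30,-2,190]],"turn":[[0,0,0],[0,0,0],[0,0,0],[0,0,0],[0,0,0],[0,0,0],[0,0,0],[0,0,0],[0,0,0],[0,0,0]]}'
python3 - <<'E'
from h import *
i,p,L=hmap('w8')
g=cv2.inRange(cv2.cvtColor(p,cv2.COLOR_RGB2HSV),(15,150,120),(25,255,255));g[140:]=0
for c in cv2.findContours(g,cv2.RETR_EXTERNAL,cv2.CHAIN_APPROX_NONE)[0]:
    if len(c)>30:print("weight",cv2.boundingRect(c),rect(onplane(i,c[:,0],.072)))
# edges of stack in picture: corners predicted
print(project(i,[list(wor(q)/1000)+[.038] for q in[(0,0),(0,40),(-80,40),(-80,0)]]).round(1))
E
```

```text
time: 49.92
position: [0.447, -0.1268, 0.2336]
tool_rot: [0.999, 0.035, 0.003, 0.002]
ft_force: [0.4, 0.5, -0.8]
grip_width: 0.004
grip_force: 0.0
[ 0.44573444 -0.12619667  0.2320795 ]
-92 [328, 328, 328, 328, 9, 8, 8, 296, 9, 9, 8, 8, 298, 9, 8, 9, 8, 9, 8, 8, 8, 8]
-86 [322, 322, 322, 322, 321, 322, 321, 322, 324, 326, 325, 325, 321, 322, 321, 322, 329, 329, 329, 329, 329, 330]
-82 [318, 319, 319, 319, 326, 330, 330, 329, 330, 330, 330, 330, 329, 329, 329, 326, 310, 310, 310, 318, 310, 321]
-78 [309, 309, 309, 309, 309, 309, 309, 308, 301, 302, 301, 302, 308, 309, 309, 309, 309, 309, 309, 309, 309, 309]
-70 [300, 300, 301, 301, 300, 301, 300, 300, 38, 38, 38, 39, 300, 300, 301, 300, 300, 300, 300, 299, 300, 299]
-60 [45, 45, 41, 38, 38, 38, 38, 38, 39, 39, 38, 38, 38, 38, 39, 39, 34, 8, 8, 8, 8, 8]
-50 [45, 45, 41, 38, 38, 39, 39, 38, 38, 38, 38, 38, 38, 38, 38, 38, 38, 8, 8, 8, 8, 8]
-40 [46, 45, 39, 39, 38, 38, 39, 38, 38, 38, 39, 38, 38, 39, 38, 38, 35, 8, 9, 9, 8, 9]
-30 [46, 45, 39, 38, 39, 39, 38, 38, 38, 38, 38, 39, 38, 39, 39, 38, 38, 8, 8, 8, 8, 9]
-20 [45, 45, 42, 39, 38, 39, 38, 39, 39, 38, 38, 38, 39, 38, 39, 38, 38, 9, 8, 8, 9, 9]
-10 [45, 45, 42, 38, 39, 39, 38, 38, 38, 38, 38, 38, 38, 38, 38, 38, 8, 9, 9, 8, 8, 9]
-4 [45, 45, 41, 38, 38, 39, 38, 38, 38, 38, 38, 38, 38, 38, 38, 38, 8, 8, 7, 8, 8, 9]
weight (226, 0, 37, 36) (array([616.1, -85.6]), 32.1, 28.8, -87.6)
[[296.7  95. ]
 [258.1  95. ]
 [259.  172.1]
 [295.6 172.1]]
```

The top coupon shows 1–2 mm of skew at its left edge, so I'll tap again from the left.

```bash
python3 -m handwheel '{"hand":[0.45,0.45,0.45,0.45,0.45,0.45,0.45,0.45,0.45,0.45,0.45,0.45],"translation":[[6,8,0],[12,16,0],[18,24,0],[24,32,0],[30,40,0],[36,48,-10],[42,56,-25],[48,60,-45],[54,60,-70],[60,60,-95],[60,60,-120],[60,60,-140]],"turn":[[0,0,0.12],[0,0,0.24],[0,0,0.36],[0,0,0.48],[0,0,0.6],[0,0,0.72],[0,0,0.84],[0,0,0.96],[0,0,1.08],[0,0,1.2],[0,0,1.32],[0,0,1.44]]}'
python3 -m handwheel '{"hand":[0.45,0.45,0.45,0.45,0.45,0.45,0.45],"translation":[[0,0,-20],[0,0,-40],[0,0,-52],[0,0,-52],[0,0,-52],[0,0,-52],[0,0,-52]],"turn":[[0,0,0.1],[0,0,0.13],[0,0,0.13],[0,0,0.13],[0,0,0.13],[0,0,0.13],[0,0,0.13]]}'
```

```text
time: 50.97
position: [0.5037, -0.0655, 0.0881]
tool_rot: [0.726, 0.688, -0.001, -0.002]
ft_force: [0.3, 0.6, -0.5]
grip_width: 0.0389
grip_force: 0.0
time: 51.55
position: [0.5056, -0.0664, 0.0401]
tool_rot: [0.682, 0.731, 0.0, 0.0]
ft_force: [0.8, -0.1, -0.2]
grip_width: 0.0392
grip_force: 0.0
```

```bash
python3 -m handwheel '{"hand":[0.45,0.45,0.45,0.45],"translation":[[0,0,-6],[0,0,-11.5],[0,0,-11.5],[0,0,-11.5]],"turn":[[0,0,0],[0,0,0],[0,0,0],[0,0,0]]}'
python3 -m handwheel '{"hand":[0.45,0.45,0.45,0.45,0.45,0.45,0.45],"translation":[[0.5,-8,0],[0.9,-15,0],[1.2,-19,0],[1.5,-22,0],[1.7,-24,0],[1.8,-26,0],[1.8,-26,0]],"turn":[[0,0,0],[0,0,0],[0,0,0],[0,0,0],[0,0,0],[0,0,0],[0,0,0]]}'
python3 -m handwheel '{"hand":[0.45,0.45],"translation":[[0.1,-1.5,0],[0.1,-1.5,0]],"turn":[[0,0,0],[0,0,0]]}'
python3 -m handwheel '{"hand":[0.45,0.45],"translation":[[0.1,-1.5,0],[0.1,-1.5,0]],"turn":[[0,0,0],[0,0,0]]}'
```

```text
time: 51.88
position: [0.5051, -0.0663, 0.0281]
tool_rot: [0.682, 0.731, -0.0, -0.0]
ft_force: [0.8, 0.0, -0.0]
grip_width: 0.0389
grip_force: 0.0
time: 52.47
position: [0.5068, -0.0921, 0.0284]
tool_rot: [0.682, 0.731, 0.0, -0.0]
ft_force: [0.8, 3.2, 0.8]
grip_width: 0.0394
grip_force: 1.2
time: 52.63
position: [0.5067, -0.0929, 0.0283]
tool_rot: [0.682, 0.731, 0.0, -0.001]
ft_force: [0.5, 4.5, 1.9]
grip_width: 0.0391
grip_force: 2.3
time: 52.8
position: [0.5066, -0.0938, 0.0283]
tool_rot: [0.682, 0.731, 0.0, -0.001]
ft_force: [1.5, 7.6, 2.5]
grip_width: 0.0392
grip_force: 3.4
```

```bash
python3 -m handwheel '{"hand":[0.45,0.45],"translation":[[0.1,-2,0],[0.1,-2,0]],"turn":[[0,0,0],[0,0,0]]}'
python3 -m handwheel '{"hand":[0.45,0.45],"translation":[[0.1,-2,0],[0.1,-2,0]],"turn":[[0,0,0],[0,0,0]]}'
python3 -m handwheel '{"hand":[0.45,0.45],"translation":[[0.1,-2,0],[0.1,-2,0]],"turn":[[0,0,0],[0,0,0]]}'
```

```text
time: 52.97
position: [0.5065, -0.0941, 0.0283]
tool_rot: [0.682, 0.731, 0.001, -0.002]
ft_force: [2.9, 15.1, 3.2]
grip_width: 0.0394
grip_force: 7.0
time: 53.13
position: [0.5065, -0.0942, 0.0284]
tool_rot: [0.683, 0.731, 0.002, -0.003]
ft_force: [5.6, 22.1, 4.1]
grip_width: 0.0394
grip_force: 10.7
time: 53.3
position: [0.5064, -0.0944, 0.0284]
tool_rot: [0.683, 0.731, 0.002, -0.004]
ft_force: [8.2, 29.0, 5.3]
grip_width: 0.0392
grip_force: 14.4
```

```bash
python3 -m handwheel '{"hand":[0.45,0.45,0.45,0.45,0.45,0.45,0.45,0.45,0.45,0.45,0.45,0.45],"translation":[[0,10,0],[0,16,0],[0,16,30],[0,16,70],[0,16,110],[0,-10,150],[-5,-40,190],[-10,-70,195],[-10,-95,195],[-10,-107,195],[-10,-107,195],[-10,-107,195]],"turn":[[0,0,0],[0,0,0],[0,0,0],[0,0,0],[0,0,0],[0,0,0],[0,0,0],[0,0,0],[0,0,0],[0,0,0],[0,0,0],[0,0,0]]}'
cat >> h.py <<'E'
def edges(L,z0=30,z1=42):
    s=L[(L[:,2]>z0)&(L[:,2]<z1)&(L[:,0]>-110)&(L[:,0]<3)&(L[:,1]>3)&(L[:,1]<60)]
    for x0 in range(-76,0,12):
        t=s[abs(s[:,0]-x0)<3,1];print("x",x0,"ymax",np.percentile(t,99).round(1) if len(t)>9 else None)
    for y0 in range(6,40,8):
        t=s[abs(s[:,1]-y0)<3,0];print("y",y0,"x",np.percentile(t,[1,99]).round(1) if len(t)>9 else None)
E
python3 -c "
from h import *
i,p,L=hmap('w9');edges(L);edges(L,10,28)"
```

```text
time: 54.3
position: [0.4966, -0.208, 0.2223]
tool_rot: [0.683, 0.73, -0.0, -0.001]
ft_force: [0.7, 0.3, -0.1]
grip_width: 0.039
grip_force: 0.0
[ 0.49653125 -0.20705573  0.222056  ]
-92 [0, 1, 7, 8, 8, 8, 8, 9, 8, 9, 8, 8, 8, 8, 8, 8, 8, 9, 8, 8, 8, 8]
-86 [0, 1, 8, 9, 8, 9, 8, 8, 8, 8, 9, 8, 8, 8, 9, 8, 8, 8, 8, 8, 8, 8]
-82 [0, 0, 7, 9, 9, 9, 9, 8, 8, 8, 8, 8, 8, 9, 9, 8, 9, 8, 9, 8, 8, 8]
-78 [0, 0, 1, 38, 38, 38, 38, 38, 38, 38, 38, 39, 39, 38, 38, 39, 8, 9, 8, 8, 8, 8]
-70 [0, 0, 38, 38, 38, 38, 39, 38, 38, 39, 39, 38, 38, 38, 38, 39, 8, 8, 9, 8, 9, 8]
-60 [45, 45, 42, 38, 38, 39, 39, 39, 38, 39, 39, 39, 38, 38, 38, 38, 9, 8, 8, 9, 7, 8]
-50 [45, 45, 43, 38, 38, 38, 38, 38, 38, 38, 38, 39, 38, 38, 38, 38, 8, 8, 8, 8, 8, 8]
-40 [45, 45, 42, 38, 39, 38, 39, 38, 38, 38, 38, 38, 38, 38, 39, 38, 8, 9, 9, 8, 8, 8]
-30 [45, 45, 42, 39, 39, 39, 38, 38, 38, 38, 38, 38, 38, 39, 38, 39, 9, 8, 9, 9, 9, 8]
-20 [45, 45, 39, 38, 38, 38, 39, 38, 38, 39, 38, 38, 38, 39, 38, 38, 9, 8, 9, 8, 8, 8]
-10 [45, 45, 39, 39, 38, 38, 38, 38, 38, 38, 39, 39, 38, 39, 38, 38, 8, 8, 8, 8, 8, 8]
-4 [45, 45, 39, 39, 39, 38, 38, 38, 38, 39, 39, 38, 38, 38, 38, 38, 9, 9, 8, 8, 8, 8]
x -76 ymax 39.2
x -64 ymax 39.2
x -52 ymax 39.1
x -40 ymax 39.2
x -28 ymax 39.1
x -16 ymax 39.2
x -4 ymax 39.2
y 6 x [-79.9   0.1]
y 14 x [-79.8   0.3]
y 22 x [-79.6   0.4]
y 30 x [-79.6   0.1]
y 38 x [-79.4   0.5]
x -76 ymax None
x -64 ymax None
x -52 ymax None
x -40 ymax None
x -28 ymax None
x -16 ymax None
x -4 ymax None
y 6 x None
y 14 x None
y 22 x None
y 30 x None
y 38 x None
```

Square: left edge constant at y≈39.2, x from -79.7 to 0.3, and nothing protrudes below. Now the weight.

```bash
python3 -m handwheel '{"hand":[0.65,0.65,0.65,0.65,0.65,0.65,0.65,0.65,0.65,0.65,0.65,0.65],"translation":[[4,10,5],[8,20,10],[12,30,15],[16,40,20],[20,50,25],[24,60,30],[28,70,35],[32,80,40],[36,90,40],[40,105,40],[43,121,40],[43,121,40]],"turn":[[0,0,-0.12],[0,0,-0.24],[0,0,-0.36],[0,0,-0.48],[0,0,-0.6],[0,0,-0.72],[0,0,-0.84],[0,0,-0.96],[0,0,-1.08],[0,0,-1.2],[0,0,-1.32],[0,0,-1.44]]}' 40
python3 -m handwheel '{"hand":[0.65,0.65,0.65,0.65],"translation":[[0,0,0],[0,0,0],[0,0,0],[0,0,0]],"turn":[[0,0,-0.1],[0,0,-0.13],[0,0,-0.13],[0,0,-0.13]]}'
cat >> h.py <<'E'
def weight(tag,z=.072):
    i=camera_info("wrist");p,d=camera("wrist");np.savez(f"pics/{tag}.npz",p=p,d=d,T=i["world_from_camera"]);cv2.imwrite(f"pics/{tag}.png",p[:,:,::-1])
    g=cv2.inRange(cv2.cvtColor(p,cv2.COLOR_RGB2HSV),(12,140,90),(27,255,255));g[240:]=0
    C=cloud(i,d);print(robot.get_obs()["position"])
    for c in cv2.findContours(g,cv2.RETR_EXTERNAL,cv2.CHAIN_APPROX_NONE)[0]:
        if cv2.contourArea(c)>200:
            m=np.zeros(g.shape,np.uint8);cv2.drawContours(m,[c],-1,1,-1)
            print(cv2.boundingRect(c),rect(onplane(i,c[:,0],z)),"z",np.nanmedian(C[(m>0)&(g>0)][:,2]))
    b=(C[...,2]>z+.03)&(C[...,2]<z+.06);b[240:]=False
    n,l,s,cc=cv2.connectedComponentsWithStats(b.astype(np.uint8))
    for k in range(1,n):
        if s[k,4]>60:print("high",s[k],np.nanmean(C[l==k],0))
E
python3 -c "
from h import *
weight('w10')"
```

```text
time: 55.35
position: [0.5396, -0.0825, 0.262]
tool_rot: [0.995, 0.099, -0.002, -0.002]
ft_force: [0.7, 0.7, 0.5]
grip_width: 0.0565
grip_force: 0.0
time: 55.68
position: [0.5398, -0.0856, 0.2624]
tool_rot: [0.999, 0.036, -0.001, -0.001]
ft_force: [-0.6, 0.3, 0.4]
grip_width: 0.0564
grip_force: 0.0
[ 0.53998549 -0.0860172   0.26253742]
(266, 68, 36, 72) (array([637.8, -84.7]), 68.9, 32.6, 0.6) z 0.07245024950496132
(366, 0, 194, 30) (array([ 749.3, -257.5]), 202.2, 26.8, -89.2) z 0.03404794362104585
high [  13    0   72   25 1219] [0.69962545 0.11997024 0.11826945]
high [461  82  29  28 639] [ 0.65766637 -0.26058273  0.10790879]
high [271  86  27  29 589] [ 0.6375719  -0.08451221  0.11842724]
```

```bash
python3 -m handwheel '{"hand":[0.65,0.65,0.65,0.65,0.65,0.65,0.65,0.65,0.65,0.65],"translation":[[25,0,0],[50,0.5,-20],[75,1,-40],[98,1.2,-70],[98,1.2,-100],[98,1.2,-130],[98,1.2,-155],[98,1.2,-165],[98,1.2,-165],[98,1.2,-165]],"turn":[[0,0,-0.03],[0,0,-0.06],[0,0,-0.06],[0,0,-0.06],[0,0,-0.06],[0,0,-0.06],[0,0,-0.06],[0,0,-0.06],[0,0,-0.06],[0,0,-0.06]]}' 40
python3 -m handwheel '{"hand":[0.65,0.65],"translation":[[0,0,0],[0,0,0]],"turn":[[0,0,0],[0,0,0]]}'
```

```text
time: 56.57
position: [0.6387, -0.086, 0.0983]
tool_rot: [1.0, 0.005, -0.0, -0.0]
ft_force: [0.1, 1.0, 0.6]
grip_width: 0.0566
grip_force: 0.0
time: 56.73
position: [0.64, -0.0866, 0.1005]
tool_rot: [1.0, 0.005, 0.002, 0.001]
ft_force: [1.0, 0.4, 1.0]
grip_width: 0.0564
grip_force: 0.0
```

```bash
python3 -m handwheel '{"hand":[0.65,0.65,0.65,0.65,0,0,0,0,0,0,0,0],"translation":[[-1.5,1.5,-7],[-1.5,1.5,-13.5],[-1.5,1.5,-13.5],[-1.5,1.5,-13.5],[-1.5,1.5,-13.5],[-1.5,1.5,-13.5],[-1.5,1.5,-13.5],[-1.5,1.5,-13.5],[-1.5,1.5,-13.5],[-1.5,1.5,-13.5],[-1.5,1.5,-13.5],[-1.5,1.5,-13.5]],"turn":[[0,0,0],[0,0,0],[0,0,0],[0,0,0],[0,0,0],[0,0,0],[0,0,0],[0,0,0],[0,0,0],[0,0,0],[0,0,0],[0,0,0]]}' 50
python3 -m handwheel '{"hand":[0,0,0,0,0],"translation":[[0,0,4],[0,0,10],[0,0,15],[0,0,15],[0,0,15]],"turn":[[0,0,0],[0,0,0],[0,0,0],[0,0,0],[0,0,0]]}'
```

```text
time: 57.73
position: [0.6373, -0.0849, 0.0849]
tool_rot: [1.0, 0.005, 0.0, 0.0]
ft_force: [-0.1, -1.1, 0.8]
grip_width: 0.0332
grip_force: 50.0
time: 58.15
position: [0.6374, -0.0846, 0.1003]
tool_rot: [1.0, 0.005, 0.001, 0.0]
ft_force: [0.6, -0.2, -2.5]
grip_width: 0.0333
grip_force: 50.0
```

```bash
python3 -m handwheel '{"hand":[0,0,0,0,0,0,0,0,0,0,0,0],"translation":[[-12,-4,0],[-24,-8,0],[-36,-12,0],[-48,-16,0],[-60,-20,0],[-72,-24,0],[-84,-28,0],[-96,-32,0],[-108,-35,0],[-117,-38,0],[-121,-39,0],[-121,-39,0]],"turn":[[0,0,0.01],[0,0,0.02],[0,0,0.03],[0,0,0.04],[0,0,0.05],[0,0,0.061],[0,0,0.061],[0,0,0.061],[0,0,0.061],[0,0,0.061],[0,0,0.061],[0,0,0.061]]}'
python3 -m handwheel '{"hand":[0,0,0,0,0,0],"translation":[[0,0,-5],[0,0,-12],[0,0,-20],[0,0,-26],[0,0,-26],[0,0,-26]],"turn":[[0,0,0],[0,0,0],[0,0,0],[0,0,0],[0,0,0],[0,0,0]]}'
```

```text
time: 59.15
position: [0.5152, -0.1237, 0.0998]
tool_rot: [0.999, 0.035, -0.0, -0.0]
ft_force: [-0.1, 0.0, -3.6]
grip_width: 0.0334
grip_force: 50.0
time: 59.65
position: [0.5158, -0.1233, 0.0728]
tool_rot: [0.999, 0.036, -0.001, -0.0]
ft_force: [0.1, 0.6, -2.9]
grip_width: 0.0332
grip_force: 50.0
```

```bash
python3 -m handwheel '{"hand":[0,0,0,0],"translation":[[0.4,-0.3,-3],[0.4,-0.3,-6],[0.4,-0.3,-6],[0.4,-0.3,-6]],"turn":[[0,0,0],[0,0,0],[0,0,0],[0,0,0]]}'
python3 -m handwheel '{"hand":[0,0],"translation":[[0,0,-1],[0,0,-1]],"turn":[[0,0,0],[0,0,0]]}'
python3 -m handwheel '{"hand":[0,0],"translation":[[0,0,-1],[0,0,-1]],"turn":[[0,0,0],[0,0,0]]}'
```

```text
time: 59.98
position: [0.5164, -0.1239, 0.0677]
tool_rot: [0.999, 0.035, -0.0, -0.0]
ft_force: [-0.3, 0.4, -3.5]
grip_width: 0.0333
grip_force: 50.0
time: 60.15
position: [0.5165, -0.124, 0.0668]
tool_rot: [0.999, 0.035, 0.0, 0.0]
ft_force: [-0.3, 0.5, -2.1]
grip_width: 0.033
grip_force: 50.0
time: 60.32
position: [0.5165, -0.1239, 0.0658]
tool_rot: [0.999, 0.035, 0.0, -0.0]
ft_force: [-0.0, 0.4, -2.9]
grip_width: 0.0329
grip_force: 50.0
```

```bash
python3 -m handwheel '{"hand":[0,0],"translation":[[0,0,-0.7],[0,0,-0.7]],"turn":[[0,0,0],[0,0,0]]}'
python3 -m handwheel '{"hand":[0,0],"translation":[[0,0,-0.5],[0,0,-0.5]],"turn":[[0,0,0],[0,0,0]]}'
```

```text
time: 60.48
position: [0.5165, -0.124, 0.065]
tool_rot: [0.999, 0.035, -0.0, -0.0]
ft_force: [-0.2, -0.0, -1.8]
grip_width: 0.0331
grip_force: 50.0
time: 60.65
position: [0.5165, -0.124, 0.0649]
tool_rot: [0.999, 0.035, 0.0, 0.0]
ft_force: [-0.2, 0.1, -0.1]
grip_width: 0.0327
grip_force: 50.0
```

```bash
python3 -m handwheel '{"hand":[0.5,0.5,0.5,0.5,0.5,0.5,0.5,0.5,0.5,0.5,0.5,0.5],"translation":[[0,0,0.3],[0,0,0.3],[0,0,0.3],[0,0,12],[0,0,30],[0,0,50],[0,0,85],[-20,0,120],[-50,0,150],[-80,0,175],[-80,0,175],[-80,0,175]],"turn":[[0,0,0],[0,0,0],[0,0,0],[0,0,0],[0,0,0],[0,0,0],[0,0,0],[0,0,0],[0,0,0],[0,0,0],[0,0,0],[0,0,0]]}' 40
python3 -c "
from h import *
weight('w11',.0523)
z=np.load('pics/w11.npz');i=camera_info('wrist');i['world_from_camera']=z['T'];C=cloud(i,z['d'])
L=np.concatenate([loc(C[...,:2].reshape(-1,2)*1000),C[...,2].reshape(-1,1)*1000],1)
t=L[(L[:,2]>49)&(L[:,2]<55)&(L[:,0]<-2)&(L[:,0]>-85)&(L[:,1]>1)&(L[:,1]<45)];print('foot',rect(t/1000))
edges(L,30,41)
k=L[(L[:,2]>92)&(L[:,2]<105)&(L[:,0]<0)&(L[:,0]>-85)&(L[:,1]>0)&(L[:,1]<45)];print('knob',k.mean(0))
"
```

```text
time: 61.65
position: [0.4362, -0.1242, 0.2413]
tool_rot: [0.999, 0.035, 0.002, 0.001]
ft_force: [0.4, -0.6, 0.2]
grip_width: 0.0434
grip_force: 0.0
[ 0.43685467 -0.12427179  0.24027746]
(265, 87, 32, 70) (array([ 517.6, -122.4]), 69.2, 31.8, 3.6) z 0.05235654583497987
high [268 108  27  26 551] [ 0.51718661 -0.12220193  0.09861047]
foot (array([-38.5,  20.5]), 69.5, 33.9, -0.5)
x -76 ymax 39.3
x -64 ymax 39.2
x -52 ymax None
x -40 ymax None
x -28 ymax 39.9
x -16 ymax 39.8
x -4 ymax 38.6
y 6 x [-78.4   0.9]
y 14 x [-78.4   0.9]
y 22 x [-78.4   0.9]
y 30 x [-78.4   0.9]
y 38 x [-78.3   0.8]
knob [-38.97613957  20.61853756  98.7487566 ]
```

The weight stands upright, centred on the stack within 1 mm. Now I'll locate the wheel and pointer numerically.

```bash
cat >> h.py <<'E'
def pointer(i,p):
    # rectified strip of console top at z=45mm: local x -66..2, y -120..-80, 0.5mm/px ; report white pointer and dark ticks
    xs=np.arange(-66,2,.5);out=[]
    ys=np.arange(-118,-84,.5)
    G=np.array([[list(wor((x,y))/1000)+[.045] for y in ys] for x in xs]).reshape(-1,3)
    uv=project(i,G).astype(np.float32).reshape(len(xs),len(ys),2)
    im=cv2.remap(p,uv[...,0],uv[...,1],cv2.INTER_LINEAR);h=cv2.cvtColor(im,cv2.COLOR_RGB2HSV)
    w=(h[...,1]<30)&(h[...,2]>170)
    n,l,s,c=cv2.connectedComponentsWithStats(w.astype(np.uint8))
    for k in range(1,n):
        if s[k,4]>10:print("white x",xs[0]+c[k][1]/2,"y",ys[0]+c[k][0]/2,s[k,4])
    g=im.mean(2)
    for y0 in(-106,-108,-110,-112):
        r=g[:,int((y0-ys[0])*2)-1:int((y0-ys[0])*2)+2].mean(1);m=[round(float(xs[j]),1) for j in range(2,len(r)-2) if r[j]==r[j-2:j+3].min() and r[j]<r.max()-25];print("ticks at y",y0,m)
    return im
E
python3 - <<'E'
from h import *
for t in("w1","w8","w11"):
    z=np.load(f'pics/{t}.npz');i=camera_info('wrist');i['world_from_camera']=z['T'];C=cloud(i,z['d'])
    L=np.concatenate([loc(C[...,:2].reshape(-1,2)*1000),C[...,2].reshape(-1,1)*1000],1)
    m=(L[:,1]>-75)&(L[:,1]<-35)&(L[:,0]>-64)&(L[:,0]<-3)
    w=L[m&(L[:,2]>50)];v=L[m&(L[:,2]>47.5)];print(t,len(w),w.mean(0),w.max(0),"x range",np.percentile(v,[2,98],axis=0)[:,:2])
    kx=L[(L[:,1]>-178)&(L[:,1]<-142)&(L[:,0]>-55)&(L[:,0]<-8)&(L[:,2]>50)];print("key",kx.mean(0) if len(kx) else None, kx[:,2].max() if len(kx) else None)
    pointer(i,z["p"])
E
```

```text
w1 20244 [-47.27232515 -53.56152655 372.47048205] [-12.75771948 -35.0000253  394.96911312] x range [[-60.34358485 -73.3387609 ]
 [-37.13451211 -35.93863697]]
key [ -30.90059287 -157.955559     61.00191961] 69.72047454626961
white x -65.76315789473684 y -113.48684210526315 38
white x -65.61864406779661 y -89.65254237288136 59
white x -48.28368794326241 y -102.82978723404256 282
white x -24.952534791252482 y -89.69781312127236 2012
white x -35.618421052631575 y -112.92105263157895 76
white x -27.725806451612904 y -113.79838709677419 62
white x -19.50892857142857 y -112.85267857142857 112
white x -11.5 y -112.9364406779661 118
white x -3.868098159509202 y -112.10122699386503 163
ticks at y -106 [-64.5, -56.5, -40.0, -32.5, -24.0, -16.0, -8.0]
ticks at y -108 [-64.5, -55.5, -40.0, -31.5, -24.0, -15.5, -8.0]
ticks at y -110 [-64.5, -55.5, -47.5, -40.0, -31.5, -24.0, -15.0, -8.0]
ticks at y -112 [-64.5, -55.5, -47.5, -40.0, -31.5, -23.5, -15.0, -8.0]
w8 549 [-31.01107015 -55.21226847  54.3031772 ] [-12.61664661 -48.19423839  58.70127294] x range [[-52.52832419 -62.61933563]
 [-11.50679766 
[... 438 characters left out ...]
5, -15.5, -7.5]
ticks at y -112 [-55.5, -48.0, -39.5, -31.5, -23.5, -15.5, -7.5]
w11 535 [-31.07441054 -55.16119807  54.34063968] [-12.12859974 -48.28826828  59.52961056] x range [[-54.28365453 -62.86363181]
 [-11.62326155 -48.09100527]]
key [ -31.71089062 -157.11165412   60.78658286] 69.42744875538087
white x -33.434036144578315 y -93.54894578313252 3320
white x -59.2962962962963 y -112.9320987654321 81
white x -19.32316491897045 y -112.34842707340324 1049
ticks at y -106 [-56.0, -39.5, -32.0, -24.0, -16.0, -8.0]
ticks at y -108 [-56.0, -39.5, -31.5, -24.0, -15.5, -8.0]
ticks at y -110 [-56.0, -39.5, -31.0, -23.0, -15.5, -7.0]
ticks at y -112 [-56.0, -47.5, -39.5, -31.0, -23.0, -15.5, -7.0]
```

Ticks lie at x = -56 (zero), -48, -40, -32, -24, -16 and -8, and the pointer is at -48 (1). Target is -16. The wheel is centred at (-32,-55).

```bash
python3 -m handwheel '{"hand":[0,0,0,0,0,0,0,0,0,0,0,0],"translation":[[15,-30,0],[35,-60,0],[60,-74,0],[80,-74,-20],[86,-74,-55],[86,-74,-90],[86,-74,-120],[86,-74,-145],[86,-74,-155],[86,-74,-155],[86,-74,-155],[86,-74,-155]],"turn":[[0,0,0],[0,0,0],[0,0,0],[0,0,0],[0,0,0],[0,0,0],[0,0,0],[0,0,0],[0,0,0],[0,0,0],[0,0,0],[0,0,0]]}' 40
python3 -m handwheel '{"hand":[0,0,0,0],"translation":[[0,0,-4],[0,0,-7],[0,0,-7],[0,0,-7]],"turn":[[0,0,0],[0,0,0],[0,0,0],[0,0,0]]}'
```

```text
time: 62.7
position: [0.5237, -0.1985, 0.0854]
tool_rot: [0.999, 0.036, 0.001, 0.001]
ft_force: [0.2, 0.0, 0.5]
grip_width: 0.0006
grip_force: 0.0
time: 63.03
position: [0.5226, -0.1981, 0.0782]
tool_rot: [0.999, 0.035, 0.0, 0.0]
ft_force: [0.3, 1.1, 0.7]
grip_width: 0.0003
grip_force: 0.0
```

```bash
python3 -m handwheel '{"hand":[0,0,0],"translation":[[0,0,-1.5],[0,0,-2.5],[0,0,-2.5]],"turn":[[0,0,0],[0,0,0],[0,0,0]]}'
python3 -m handwheel '{"hand":[0,0],"translation":[[0,0,-1],[0,0,-1]],"turn":[[0,0,0],[0,0,0]]}'
```

```text
time: 63.28
position: [0.5231, -0.1982, 0.076]
tool_rot: [0.999, 0.035, 0.001, 0.0]
ft_force: [-0.3, 0.4, 5.7]
grip_width: 0.0005
grip_force: 2.8
time: 63.45
position: [0.5235, -0.1983, 0.0758]
tool_rot: [0.999, 0.035, 0.001, 0.001]
ft_force: [-0.9, 0.3, 10.0]
grip_width: 0.0004
grip_force: 5.0
```

```bash
python3 -m handwheel '{"hand":[0,0,0,0,0,0],"translation":[[4,0.3,0],[8,0.6,0],[12,0.9,0],[15,1.1,0],[16.5,1.2,0],[16.5,1.2,0]],"turn":[[0,0,0],[0,0,0],[0,0,0],[0,0,0],[0,0,0],[0,0,0]]}'
python3 -c "
from h import *
i=camera_info('wrist');p,d=camera('wrist');pointer(i,p);print(project(i,[list(wor((-48,-103))/1000)+[.045]]))
i=camera_info('scene');p,d=camera('scene');pointer(i,p)"
```

```text
time: 63.95
position: [0.5399, -0.1971, 0.075]
tool_rot: [0.999, 0.035, 0.001, 0.001]
ft_force: [0.4, 0.1, 7.0]
grip_width: 0.0006
grip_force: 3.3
white x -5.4182692307692335 y -90.08653846153845 208
white x -4.235099337748345 y -111.94370860927152 151
ticks at y -106 [-65.0, -61.5, -59.5, -57.5, -56.0, -54.0, -51.0, -49.0, -48.5, -48.0, -46.5, -46.0, -44.5, -42.5, -37.5, -33.5, -29.0, -28.5, -27.5, -25.5, -24.0, -23.5, -21.0, -19.5, -17.0, -12.0, -8.0, -1.0]
ticks at y -108 [-64.0, -62.0, -59.0, -56.5, -54.5, -54.0, -52.5, -52.0, -50.5, -48.0, -46.5, -44.5, -44.0, -42.0, -41.0, -39.5, -34.0, -28.0, -25.5, -22.0, -21.5, -20.0, -18.0, -8.0, -1.0]
ticks at y -110 [-64.0, -63.0, -60.5, -59.0, -58.5, -56.5, -52.5, -50.0, -48.0, -46.0, -44.0, -43.5, -40.0, -37.5, -29.0, -27.0, -24.0, -22.5, -18.5, -17.0, -8.0, -1.0]
ticks at y -112 [-64.5, -64.0, -62.0, -60.5, -59.0, -57.0, -55.5, -54.0, -50.0, -48.5, -47.0, -45.0, -40.5, -29.0, -27.5, -26.0, -23.0, -19.5, -18.5, -17.0, -11.5, -8.0, -1.0]
[[353.41808545 292.4418451 ]]
ticks at y -106 [-40.5, -14.0]
ticks at y -108 [-39.5, -15.5]
ticks at y -110 [-41.0, -27.5, -17.0]
ticks at y -112 [-42.5, -27.0, -26.5, -26.0, -25.5, -20.5, -18.5]
```

```bash
python3 -m handwheel '{"hand":[0,0,0,0,0,0,0,0,0],"translation":[[0,0,10],[0,0,30],[-20,0,60],[-45,0,90],[-70,0,120],[-90,0,145],[-90,0,150],[-90,0,150],[-90,0,150]],"turn":[[0,0,0],[0,0,0],[0,0,0],[0,0,0],[0,0,0],[0,0,0],[0,0,0],[0,0,0],[0,0,0]]}'
python3 -c "
from h import *
i=camera_info('wrist');p,d=camera('wrist');pointer(i,p);print(robot.get_obs()['position'])"
```

```text
time: 64.8
position: [0.4496, -0.197, 0.2242]
tool_rot: [0.999, 0.035, 0.001, 0.0]
ft_force: [-0.0, 0.6, -1.1]
grip_width: 0.0006
grip_force: 0.0
white x -59.30120481927711 y -112.47590361445783 83
white x -28.636719677189653 y -97.61322098267269 4213
white x -51.375 y -112.53787878787878 132
ticks at y -106 [-56.0, -47.5, -32.0, -24.0, -15.5, -8.0]
ticks at y -108 [-55.5, -47.5, -32.0, -24.0, -15.5, -8.0]
ticks at y -110 [-55.5, -47.5, -39.5, -31.5, -24.0, -15.5, -7.5]
ticks at y -112 [-55.5, -47.5, -39.5, -31.5, -24.0, -15.5, -7.5]
[ 0.44941279 -0.19676048  0.22336507]
```

One click per stroke: the pointer is now at 2. I'll do two more strokes, then check.

```bash
python3 -m handwheel '{"hand":[0,0,0,0,0,0,0,0,0,0],"translation":[[20,0,-20],[40,0,-45],[60,-1,-75],[73,-1,-105],[73,-1,-130],[73,-1,-142],[73,-1,-145],[73,-1,-145],[73,-1,-145],[73,-1,-145]],"turn":[[0,0,0],[0,0,0],[0,0,0],[0,0,0],[0,0,0],[0,0,0],[0,0,0],[0,0,0],[0,0,0],[0,0,0]]}'
python3 -m handwheel '{"hand":[0,0,0],"translation":[[0,0,-1.5],[0,0,-3],[0,0,-3]],"turn":[[0,0,0],[0,0,0],[0,0,0]]}'
```

```text
time: 65.68
position: [0.522, -0.1973, 0.0776]
tool_rot: [0.999, 0.036, -0.001, -0.001]
ft_force: [0.5, 0.0, -0.0]
grip_width: 0.0004
grip_force: 0.0
time: 65.93
position: [0.5222, -0.1977, 0.0762]
tool_rot: [0.999, 0.035, 0.0, -0.0]
ft_force: [0.1, 0.6, 2.3]
grip_width: 0.0004
grip_force: 1.2
```

```bash
python3 -m handwheel '{"hand":[0,0],"translation":[[0,0,-1],[0,0,-1]],"turn":[[0,0,0],[0,0,0]]}'
python3 -m handwheel '{"hand":[0,0,0,0,0,0,0,0],"translation":[[4,0.3,0],[8,0.6,0],[12,0.9,0],[15,1.1,0],[16.5,1.2,0],[16.5,1.2,0],[16.5,1.2,4],[16.5,1.2,8]],"turn":[[0,0,0],[0,0,0],[0,0,0],[0,0,0],[0,0,0],[0,0,0],[0,0,0],[0,0,0]]}'
python3 -m handwheel '{"hand":[0,0,0,0,0],"translation":[[-10,-0.7,0],[-16.5,-1.2,0],[-16.5,-1.2,-5],[-16.5,-1.2,-8],[-16.5,-1.2,-8]],"turn":[[0,0,0],[0,0,0],[0,0,0],[0,0,0],[0,0,0]]}'
python3 -m handwheel '{"hand":[0,0,0,0,0,0,0,0],"translation":[[4,0.3,0],[8,0.6,0],[12,0.9,0],[15,1.1,0],[16.5,1.2,0],[16.5,1.2,0],[16.5,1.2,4],[16.5,1.2,10]],"turn":[[0,0,0],[0,0,0],[0,0,0],[0,0,0],[0,0,0],[0,0,0],[0,0,0],[0,0,0]]}'
python3 -m handwheel '{"hand":[0,0,0,0,0,0,0,0,0],"translation":[[0,0,10],[0,0,30],[-20,0,60],[-45,0,90],[-70,0,120],[-90,0,138],[-90,0,140],[-90,0,140],[-90,0,140]],"turn":[[0,0,0],[0,0,0],[0,0,0],[0,0,0],[0,0,0],[0,0,0],[0,0,0],[0,0,0],[0,0,0]]}'
python3 -c "
from h import *
i=camera_info('wrist');p,d=camera('wrist');pointer(i,p);print(robot.get_obs()['position'])"
```

```text
time: 66.1
position: [0.5223, -0.1978, 0.076]
tool_rot: [0.999, 0.035, 0.0, 0.0]
ft_force: [-0.9, 2.3, 7.7]
grip_width: 0.0003
grip_force: 3.6
time: 66.77
position: [0.538, -0.1965, 0.0827]
tool_rot: [0.999, 0.035, -0.001, -0.0]
ft_force: [0.1, 0.4, -0.1]
grip_width: 0.0005
grip_force: 0.0
time: 67.18
position: [0.521, -0.1976, 0.0756]
tool_rot: [0.999, 0.035, -0.001, -0.0]
ft_force: [-2.5, 0.9, 10.2]
grip_width: 0.0002
grip_force: 4.9
time: 67.85
position: [0.5379, -0.1963, 0.0845]
tool_rot: [0.999, 0.035, -0.001, -0.0]
ft_force: [0.0, -0.5, 0.2]
grip_width: 0.0007
grip_force: 0.0
time: 68.6
position: [0.4491, -0.1969, 0.2252]
tool_rot: [0.999, 0.035, 0.001, 0.0]
ft_force: [0.2, -0.4, -0.1]
grip_width: 0.0002
grip_force: 0.0
white x -59.31333333333333 y -113.40666666666667 75
white x -26.81632149901381 y -96.97731755424063 4056
white x -51.455479452054796 y -112.16780821917808 146
white x -43.55154639175258 y -112.3840206185567 194
ticks at y -106 [-56.0, -48.0, -40.0, -32.0, -25.5, -16.0, -8.0]
ticks at y -108 [-56.0, -48.0, -40.0, -32.0, -15.5, -7.5]
ticks at y -110 [-56.0, -48.0, -39.5, -31.5, -23.5, -15.5, -7.5]
ticks at y -112 [-56.0, -48.0, -39.0, -31.5, -23.5, -15.5, -7.5]
[ 0.44905047 -0.19669543  0.22456846]
```

Pointer at 4. One more stroke.

```bash
python3 -m handwheel '{"hand":[0,0,0,0,0,0,0,0,0,0],"translation":[[20,0,-20],[40,0,-45],[60,-1,-75],[73,-1,-105],[73,-1,-130],[73,-1,-142],[73,-1,-146],[73,-1,-147],[73,-1,-147],[73,-1,-147]],"turn":[[0,0,0],[0,0,0],[0,0,0],[0,0,0],[0,0,0],[0,0,0],[0,0,0],[0,0,0],[0,0,0],[0,0,0]]}'
python3 -m handwheel '{"hand":[0,0,0],"translation":[[0,0,-1],[0,0,-2],[0,0,-2]],"turn":[[0,0,0],[0,0,0],[0,0,0]]}'
```

```text
time: 69.48
position: [0.522, -0.1976, 0.0778]
tool_rot: [0.999, 0.036, 0.0, 0.0]
ft_force: [-0.0, -0.5, -0.3]
grip_width: 0.0003
grip_force: 0.0
time: 69.73
position: [0.5218, -0.1978, 0.0764]
tool_rot: [0.999, 0.035, 0.0, 0.0]
ft_force: [-0.6, -0.3, -0.8]
grip_width: 0.0005
grip_force: 0.1
```

```bash
python3 -m handwheel '{"hand":[0,0,0],"translation":[[0,0,-1],[0,0,-1.5],[0,0,-1.5]],"turn":[[0,0,0],[0,0,0],[0,0,0]]}'
python3 -m handwheel '{"hand":[0,0,0,0,0,0,0,0],"translation":[[4,0.3,0],[8,0.6,0],[12,0.9,0],[15,1.1,0],[16.5,1.2,0],[16.5,1.2,0],[16.5,1.2,4],[16.5,1.2,10]],"turn":[[0,0,0],[0,0,0],[0,0,0],[0,0,0],[0,0,0],[0,0,0],[0,0,0],[0,0,0]]}'
python3 -m handwheel '{"hand":[0,0,0,0,0,0,0,0,0],"translation":[[0,0,10],[0,0,30],[-20,0,60],[-45,0,90],[-70,0,120],[-90,0,138],[-90,0,140],[-90,0,140],[-90,0,140]],"turn":[[0,0,0],[0,0,0],[0,0,0],[0,0,0],[0,0,0],[0,0,0],[0,0,0],[0,0,0],[0,0,0]]}'
python3 - <<'E'
from h import *
i=camera_info('wrist');p,d=camera('wrist');pointer(i,p);print(robot.get_obs()['position'])
C=cloud(i,d);L=np.concatenate([loc(C[...,:2].reshape(-1,2)*1000),C[...,2].reshape(-1,1)*1000],1)
t=L[(L[:,2]>49)&(L[:,2]<55)&(L[:,0]<-2)&(L[:,0]>-85)&(L[:,1]>1)&(L[:,1]<45)];print('foot',rect(t/1000));edges(L,30,41)
g=p.reshape(-1,3);w=(g.min(1)>200)&(g.max(1)-g.min(1)<20)&(L[:,1]>-185)&(L[:,1]<-135)&(L[:,0]>-60)&(L[:,0]<0)
print("key",np.median(L[w],0),np.percentile(L[w],[5,95],axis=0))
cv2.imwrite("pics/k.png",cv2.resize(p[:240,190:510,::-1],(800,600),interpolation=2))
E
```

```text
time: 69.98
position: [0.5221, -0.1979, 0.0758]
tool_rot: [0.999, 0.035, 0.001, 0.0]
ft_force: [-0.5, 1.3, 7.3]
grip_width: 0.0006
grip_force: 3.3
time: 70.65
position: [0.5376, -0.1962, 0.0846]
tool_rot: [0.999, 0.035, -0.0, -0.0]
ft_force: [0.2, -0.9, 0.4]
grip_width: 0.0003
grip_force: 0.0
time: 71.4
position: [0.4486, -0.1966, 0.2248]
tool_rot: [0.999, 0.035, 0.001, 0.0]
ft_force: [0.1, 0.8, -0.9]
grip_width: 0.0005
grip_force: 0.0
white x -59.287356321839084 y -112.22413793103448 87
white x -26.819369147363233 y -96.93346476096599 4058
white x -46.995222929936304 y -112.53821656050955 314
ticks at y -106 [-56.0, -55.5, -47.5, -40.5, -32.5, -24.0, -17.5, -8.0]
ticks at y -108 [-55.5, -47.5, -39.5, -32.0, -24.0, -7.5]
ticks at y -110 [-55.5, -47.5, -39.5, -31.5, -23.5, -15.5, -7.5]
ticks at y -112 [-55.5, -47.5, -39.5, -31.5, -23.5, -15.5, -7.5]
[ 0.44858401 -0.19645795  0.22416131]
foot (array([-38.6,  20. ]), 69.6, 35.1, 0.5)
x -76 ymax 38.1
x -64 ymax None
x -52 ymax None
x -40 ymax None
x -28 ymax None
x -16 ymax None
x -4 ymax 39.8
y 6 x [-78.6   0.7]
y 14 x [-78.7   0.7]
y 22 x [-78.7  -0.2]
y 30 x [-78.7  -0.1]
y 38 x [-78.6   0.1]
key [ -31.1141862  -159.88738279   66.30289672] [[ -40.34867483 -169.34456571   65.00940987]
 [ -21.95929697 -150.5298034    67.47993841]]
```

View pics/k.png

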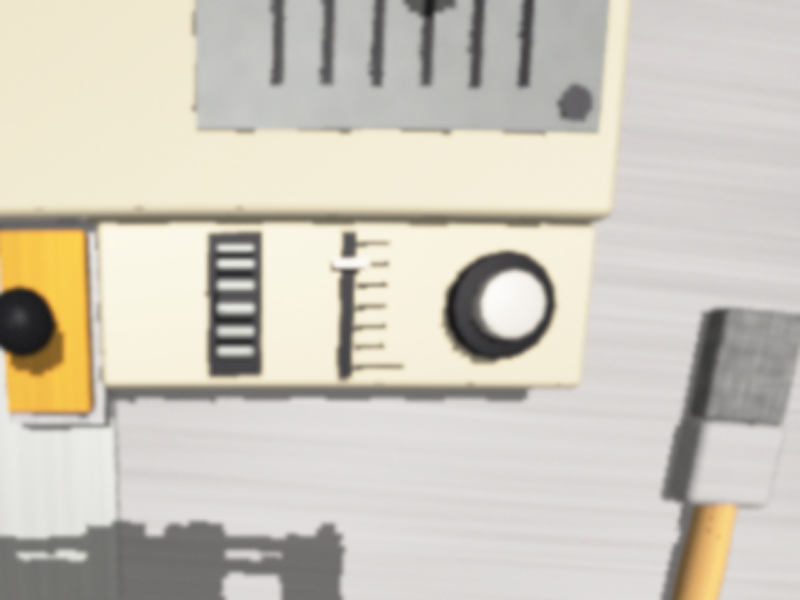

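The pointer sits on tick 5 (crop row 264, one below the top tick at 243). The weight is in place. Now the key, at (-31,-160), top z 66.

```bash
python3 -m handwheel '{"hand":[0,0,0,0,0,0,0,0,0,0,0,0],"translation":[[15,-25,0],[30,-50,-10],[50,-75,-30],[70,-100,-55],[89,-105,-85],[89,-105,-115],[89,-105,-129],[89,-105,-133],[89,-105,-133],[89,-105,-133],[89,-105,-133],[89,-105,-133]],"turn":[[0,0,0],[0,0,0],[0,0,0],[0,0,0],[0,0,0],[0,0,0],[0,0,0],[0,0,0],[0,0,0],[0,0,0],[0,0,0],[0,0,0]]}'
python3 -m handwheel '{"hand":[0,0,0],"translation":[[0,0,-3],[0,0,-5],[0,0,-5]],"turn":[[0,0,0],[0,0,0],[0,0,0]]}'
```

```text
time: 72.45
position: [0.5379, -0.3019, 0.0931]
tool_rot: [0.999, 0.035, 0.001, 0.001]
ft_force: [0.4, 0.5, 1.1]
grip_width: 0.0005
grip_force: 0.0
time: 72.7
position: [0.5369, -0.3013, 0.0868]
tool_rot: [0.999, 0.035, 0.0, 0.0]
ft_force: [-0.1, 0.1, 0.0]
grip_width: 0.0008
grip_force: 0.0
```

```bash
python3 -m handwheel '{"hand":[0,0,0,0],"translation":[[0,0,-2],[0,0,-4],[0,0,-5.5],[0,0,-5.5]],"turn":[[0,0,0],[0,0,0],[0,0,0],[0,0,0]]}'
python3 -m handwheel '{"hand":[0,0,0],"translation":[[0,0,-1],[0,0,-2],[0,0,-2]],"turn":[[0,0,0],[0,0,0],[0,0,0]]}'
python3 -m handwheel '{"hand":[0,0,0],"translation":[[0,0,-1],[0,0,-1.5],[0,0,-1.5]],"turn":[[0,0,0],[0,0,0],[0,0,0]]}'
```

```text
time: 73.03
position: [0.5372, -0.3015, 0.0813]
tool_rot: [0.999, 0.035, 0.0, 0.0]
ft_force: [0.1, -0.1, 3.7]
grip_width: 0.0006
grip_force: 2.1
time: 73.28
position: [0.5372, -0.3015, 0.0804]
tool_rot: [0.999, 0.035, 0.0, 0.0]
ft_force: [-1.1, 1.6, 9.5]
grip_width: 0.0004
grip_force: 4.8
time: 73.53
position: [0.5372, -0.3016, 0.0802]
tool_rot: [0.999, 0.036, 0.0, 0.0]
ft_force: [-3.3, 2.1, 17.0]
grip_width: 0.0004
grip_force: 8.6
```

Bottomed at 80.3, 5 mm below rest, with 17 N. I'll lift away and make a last check.

```bash
python3 -m handwheel '{"hand":[0,0,0,0,0,0,0,0,0,0,0],"translation":[[0,0,5],[0,0,20],[0,0,50],[-20,20,80],[-40,50,110],[-60,80,140],[-80,110,145],[-89,130,145],[-89,150,145],[-89,150,145],[-89,150,145]],"turn":[[0,0,0],[0,0,0],[0,0,0],[0,0,0],[0,0,0],[0,0,0],[0,0,0],[0,0,0],[0,0,0],[0,0,0],[0,0,0]]}'
python3 - <<'E'
from h import *
i=camera_info('wrist');p,d=camera('wrist');pointer(i,p);print(robot.get_obs()['position'])
C=cloud(i,d);L=np.concatenate([loc(C[...,:2].reshape(-1,2)*1000),C[...,2].reshape(-1,1)*1000],1)
t=L[(L[:,2]>49)&(L[:,2]<55)&(L[:,0]<-2)&(L[:,0]>-85)&(L[:,1]>1)&(L[:,1]<45)];print('foot',rect(t/1000));edges(L,30,41)
E
```

```text
time: 74.45
position: [0.4479, -0.1507, 0.2226]
tool_rot: [0.999, 0.036, 0.0, 0.0]
ft_force: [0.5, -0.3, -0.1]
grip_width: 0.0005
grip_force: 0.0
white x -59.56194690265487 y -112.54424778761062 113
white x -27.528320746334963 y -98.01677032430031 4502
white x -51.61052631578947 y -111.98947368421052 190
ticks at y -106 [-56.5, -48.5, -40.0, -32.0, -24.0, -8.0]
ticks at y -108 [-55.5, -47.5, -39.5, -31.5, -24.0, -7.5]
ticks at y -110 [-55.5, -47.5, -39.5, -31.5, -23.5, -15.5, -7.5]
ticks at y -112 [-55.5, -47.5, -39.5, -31.5, -23.0, -15.5, -7.5]
[ 0.44851605 -0.15176827  0.2225901 ]
foot (array([-38.2,  20.8]), 69.0, 33.4, -0.1)
x -76 ymax 39.2
x -64 ymax None
x -52 ymax 38.7
x -40 ymax None
x -28 ymax 39.0
x -16 ymax 38.7
x -4 ymax 39.3
y 6 x [-78.3   0.6]
y 14 x [-78.2   0.7]
y 22 x [-78.3   0.6]
y 30 x [-78.3   0.7]
y 38 x [-78.3   0.7]
```

```bash
python3 -c "
from rig import hand_in
print(hand_in())"
```

```text
the job is handed in; nothing more can be done
None
```

I handed the job in at about 75 s: all five coupons are stacked square in the bay corner, the weight stands upright within about 1 mm of the middle, the pointer shows 5, and the start key went fully down. Two coupons slipped from the grip on the way and were picked up again.

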